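# Set out the rotor-hub test station

## Robot

A 6-joint arm with a two-finger parallel gripper is mounted at the origin on the work surface. World frame = base frame: x ahead of the robot, y to its left, z up, the work surface at z = 0. Lengths are in m, angles in rad, forces in N, time in s.
With the tool pointing down it reaches from about 0.375 to 0.9 m from the base axis. Payload 3.1 kg.
Tool frame: the origin (TCP) lies midway between the tips of the shut fingers; the grasp point (between the pads) lies 19 mm behind it; z points along the fingers, x is the direction in which the jaws open and shut, and the axes are right-handed (so a half turn about z gives the same grasp; the last joint's range is limited). The gripper opens to 87 mm and grips with 3 to 60 N. Pads are 19 mm wide; open, the fingers measure 117 mm over their backs; the gripper's body (75 mm by 190 mm) begins 51 mm behind the grasp point.
Start: joints at [1.071, 0.527, 1.433, -0, 1.181, -0.178], TCP at [0.198, 0.593, 0.223] pointing down, gripper open.
Joint ranges: [-3.08, 3.08], [-0.75, 2.2], [0.22, 2.44], [-1.43, 4.57], [0, 2.65], [-2.85, 2.85]. Speed limits (rad/s): [2.79, 2.79, 3.14, 3.14, 3.14, 3.14].

## Interface

Orientations are given as a unit quaternion [x, y, z, w].
In Python, from rig import * gives the robot as it stands.
- The arm moves only by the tool drive_tool, never from a script. Its argument "plan" is a list of rows, each an object with "offset": the shift along the tool's x, y, z in cm, a list of three; "delta_rot": the turn, a rotation vector about the tool's x, y, z in degrees, a list of three; "jaw": the finger opening in cm, from 0 to 8.7. In form: [{"offset": [dx, dy, dz], "delta_rot": [wx, wy, wz], "jaw": jaw}, ...]. A call has exactly 8 rows; each row is the pose to reach, as a shift and turn from the pose commanded when the call began, along the tool's axes at that moment; what a row does not reach only later rows make up. A row lasts 1/12 s, in which the tool goes at most 41.7 mm and 7.16 degrees, less where a joint would pass 70% of its speed; a pose out of reach is approached as far as the arm can. A call with a gripper value outside its range is refused whole. The fingers move at their own pace and stop on an object; "squeeze" is the grip in N (left out, the last holds). Time passes only in rows, so rows that repeat a pose let the fingers close, or fill a call up. It gives the time, the measured TCP pose, the force and the opening at its end, in the units of the state.
- get_obs(): the state, without advancing time (a new reading comes with each control period).
- camera(name): name is "side" or "top"; returns the picture (384x512x3 uint8, red, green, blue); there is no depth.
- calibration(name): a dict with "K" (3x3 intrinsics, pixels), "pose" (4x4, takes a point from camera to world coordinates). Camera axes: x right, y down, z forward; pixel columns grow to the right and rows downward; lengths in m; the calibration is good to about 2 mm. A picture is of the moment at which its call begins. calibration takes no time and is no camera call.
- hand_in(): hands the job in, once; it reports no verdict.
The state is a dict: "time": time; "q": joint angles; "joint_velocities": joint speeds; "joint_torque": joint torques, N m; "position": TCP position; "tool_rot": TCP orientation; "ft_force": force on the tool from outside, world axes, zero at the start; "moment": the same for the moment, N m; "grip_width": finger opening in m.
Only numpy, scipy, OpenCV 4.12 (cv2) and the standard library are available. Lean on these libraries where they do the work, as an engineer would, in place of code of your own. Each camera call takes 0.05 s, during which the arm holds its last target.

## Task

Set up the hub test station: pick the hub whose keyways fit the keys of the test shaft, seat it fully down on the shaft and put the red cap on top of it, over the shaft end. Stand the amber bottle in the middle of the gap between the test stand and the dry bath, in line with them, and set the tube rack squarely in front of the yellow tip box (on the robot's side), centred on it, long side parallel and about 2 cm clear of it. Leave the other hub and the beaker where they are.

Things in the scene. Friction and masses are not known exactly. Their poses are not given: they have to be found in the camera images.
- test_stand: Fixed stand: dark plate 110 x 110 x 12 mm, upright bright shaft at its centre, 20 mm diameter, top at z 62 mm (coned tip). Two brass keys on opposite sides of the shaft, along the stand's +x and -x: 6 mm wide, reaching 17 mm from the axis, z 12 to 36 mm. Origin: centre of the underside, on the shaft axis; z up; +x points away from the robot (within about 9 degrees), +y left.
- hub_blue: Loose blue round hub, 54 mm outside diameter, 28 mm tall, 24 mm bore, with two opposite full-height keyways along its +x and -x, 10 mm wide, reaching 18.5 mm from the axis. Goes over the stand's keys, either way round, when its x axis lies along the stand's x (about 7 degrees of play). 150 g. Origin: centre of the underside; z up.
- hub_grey: Loose bare-metal (grey) hub, sized like the blue one, but its two keyways are at a right angle (along its +x and +y), so it cannot pass over the stand's keys. Origin: centre of the underside; z up.
- cap: Loose red round clamping cap, 42 mm diameter, 38 mm tall, closed top with a white dot; open underneath, recess 29 mm diameter, 28 mm deep. It goes over the shaft end, which stands 22 mm above a seated hub, and rests on the hub's top face. 60 g. Origin: centre of the underside; z up.
- bottle: Loose small amber bottle with white cap and blank label, body 46 mm diameter, 90 mm tall, narrowing to a neck above about 50 mm. 120 g. Origin: centre of the underside; z up.
- tube_rack: Loose white tube rack: block 44 mm (its x) by 90 mm (its y), 30 mm tall, two rows of capped tubes up to 49 mm, and an upright carrying fin in the middle, 10 mm thick along x, 60 mm long along y, top at z 95 mm. Pick it by the fin. Either way round is the same. 150 g. Origin: centre of the underside; z up.
- dry_bath: Fixed small dry bath: white case 90 x 90 mm, 55 mm tall, aluminium block with dark wells on top. Stands left or right of the test stand, about 210 mm centre to centre (gap about 110 mm). Origin: centre of the underside; z up; +x points away from the robot.
- tip_box: Fixed yellow pipette-tip box with a field of white tips, 90 mm (its x) by 120 mm (its y), 45 mm tall. Stands on the other side of the test stand. Origin: centre of the underside; z up; its front is its -x side, towards the robot.
- beaker: Loose small glass beaker, 52 mm diameter, 60 mm tall, standing among the other things. Origin: centre of the underside; z up.
There are look-alikes about, which are no part of the job. What is shaped like the test_stand but green is not meant.

How it is judged:
By the outcome, as a careful person would: the job done as asked, in the order asked, and still so for the second after the job is handed in, with the robot touching nothing.
It also fails if it takes over 96 s, if anything falls off the work surface, if the arm or the gripper's body presses on something with over 40 N, if the wrist force passes 120 N, or if a joint passes its speed limit or range.

## Working session

There is one attempt and no reset: what is moved stays moved. The work goes in short steps, Python scripts to look and compute and a tool call to move; the robot and the scene stay as the last step left them, time stands still between calls to the robot, and variables do not carry over. Pictures are saved under pics/ and viewed, and the job is handed in when it is done.

Besides the shell and the picture viewer there is one more tool, called after "Request:" as a command line: name --argument value ..., lists and objects as JSON in quotes. drive_tool: Moves the arm, as the interface text tells. Its arguments: {"type":"object","properties":{"plan":{"type":"array","items":{"type":"object","properties":{"offset":{"type":"array","items":{"type":"number"}},"delta_rot":{"type":"array","items":{"type":"number"}},"jaw":{"type":"number"}}}},"squeeze":{"type":"number"}},"required":["plan"]}

```bash
ls; mkdir -p pics; python3 - <<'E'
from rig import *
import cv2,numpy as np
o=get_obs(); print(o)
for n in ("top","side"):
    im=camera(n); cv2.imwrite(f"pics/{n}0.png",cv2.cvtColor(im,cv2.COLOR_RGB2BGR))
    c=calibration(n); print(n,np.round(c["K"],1).tolist(),np.round(c["pose"],4).tolist())
    cv2.imwrite(f"pics/{n}0b.png",cv2.resize(cv2.cvtColor(im,cv2.COLOR_RGB2BGR),(800,600),interpolation=cv2.INTER_CUBIC))
E
```

```text
pics
{'time': 0.0, 'q': array([ 1.07049767e+00,  5.28427156e-01,  1.43390596e+00, -3.46757384e-05,
        1.18139459e+00, -1.78483795e-01]), 'joint_velocities': array([ 1.84253401e-03, -6.55694464e-04,  7.61669779e-05,  8.74476186e-05,
        1.24369875e-04, -1.06809666e-04]), 'joint_torque': array([ 3.59938786e-04, -4.40048790e+01, -1.76591098e+01,  6.32429682e-02,
        5.83413674e-02, -1.78048581e-04]), 'position': array([0.19729408, 0.59226835, 0.22159444]), 'tool_rot': array([ 8.11256664e-01,  5.84689221e-01, -9.56181727e-04,  4.74959756e-04]), 'ft_force': array([-0.50274291, -0.07506173,  0.57981934]), 'moment': array([ 0.00309741, -0.01306656, -0.02186132]), 'grip_width': 0.08704550857585017}
top [[430.5, 0.0, 263.8], [0.0, 430.5, 191.7], [0.0, 0.0, 1.0]] [[-0.0261, -0.9871, 0.1582, 0.3518], [-0.9995, 0.0281, 0.0105, -0.0437], [-0.0149, -0.1579, -0.9873, 1.0273], [0.0, 0.0, 0.0, 1.0]]
side [[431.4, 0.0, 254.9], [0.0, 431.4, 185.3], [0.0, 0.0, 1.0]] [[0.9993, -0.0354, 0.0083, 0.4731], [-0.0254, -0.5148, 0.8569, -0.8703], [-0.026, -0.8566, -0.5154, 0.5394], [0.0, 0.0, 0.0, 1.0]]
```

View pics/top0b.png

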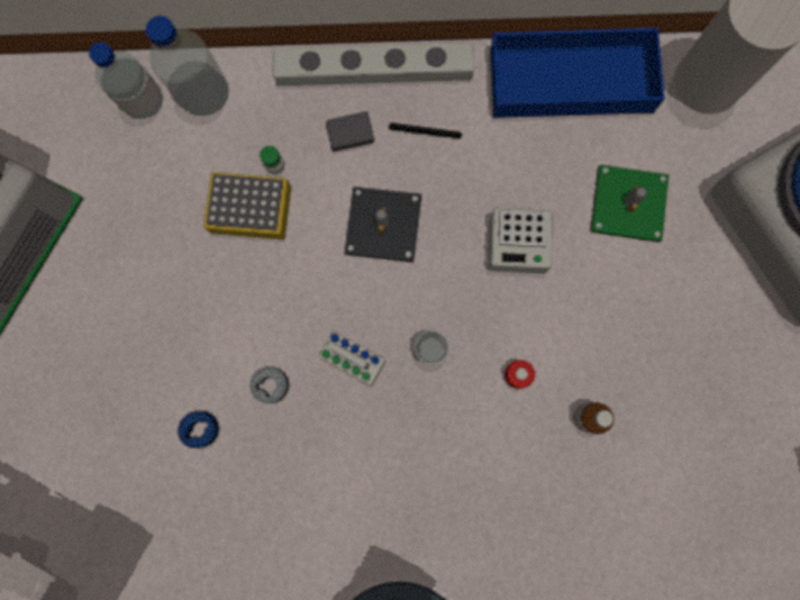

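View pics/side0b.png

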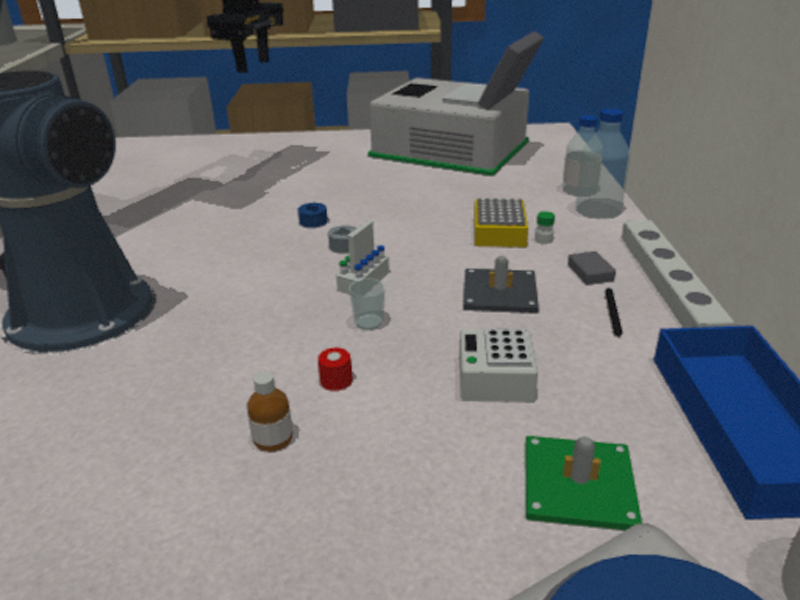

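```bash
cat > h.py <<'E'
from rig import *
import cv2,numpy as np
from scipy.spatial.transform import Rotation as R
def snap(n,tag):
    im=camera(n); cv2.imwrite(f"pics/{tag}.png",cv2.cvtColor(im,cv2.COLOR_RGB2BGR)); return im
def proj(n,P):
    c=calibration(n);T=np.linalg.inv(c["pose"]);P=np.atleast_2d(P)
    q=P@T[:3,:3].T+T[:3,3];q=q@np.array(c["K"]).T
    return q[:,:2]/q[:,2:]
def unproj(n,uv,z):
    c=calibration(n);uv=np.atleast_2d(uv).astype(float);z=np.broadcast_to(z,len(uv))
    d=np.c_[uv,np.ones(len(uv))]@np.linalg.inv(c["K"]).T@np.array(c["pose"])[:3,:3].T
    o=np.array(c["pose"])[:3,3];s=(z-o[2])/d[:,2]
    return o+d*s[:,None]
def crop(src,x,y,w,h,s,out):
    im=cv2.imread(f"pics/{src}.png")[y:y+h,x:x+w]
    cv2.imwrite(f"pics/{out}.png",cv2.resize(im,None,fx=s,fy=s,interpolation=cv2.INTER_CUBIC))
E
python3 - <<'E'
from h import *
crop("top0",105,80,260,195,3,"ct1")
crop("side0",150,100,260,195,3,"cs1")
b=1.5625**-1
for n,u,v,z in [("hubB",198,429,.028),("hubG",269,384,.028),("rack",352,358,.03),("beaker",431,347,.06),("cap",520,374,.038),("bottle",602,418,.09),("stand",384,223,.012),("bath",522,238,.055),("tip",247,204,.045),("green",630,202,.012)]:
    print(n,np.round(unproj("top",[u*b,v*b],z)[0],3))
E
```

```text
hubB [0.329 0.286 0.028]
hubG [0.391 0.182 0.028]
rack [0.426 0.058 0.03 ]
beaker [ 0.437 -0.059  0.06 ]
cap [ 0.396 -0.188  0.038]
bottle [ 0.331 -0.289  0.09 ]
stand [0.636 0.008 0.012]
bath [ 0.595 -0.198  0.055]
tip [0.663 0.214 0.045]
green [ 0.659 -0.376  0.012]
```

View pics/ct1.png

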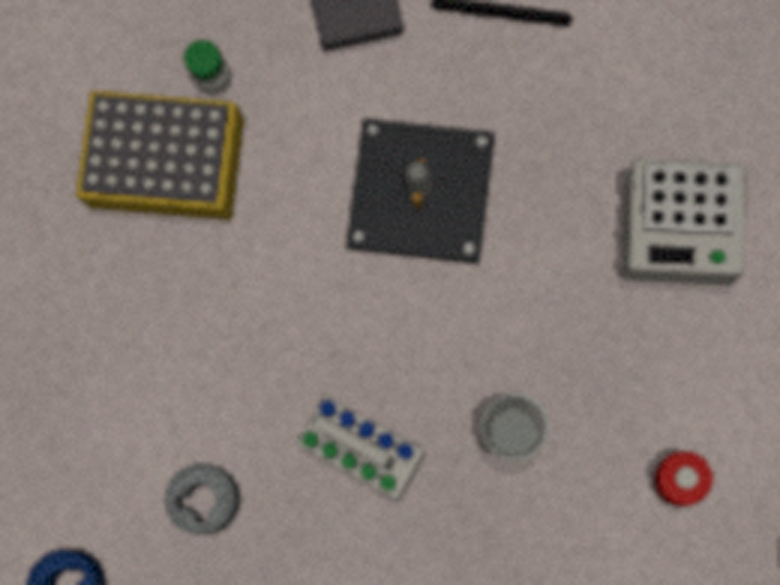

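View pics/cs1.png

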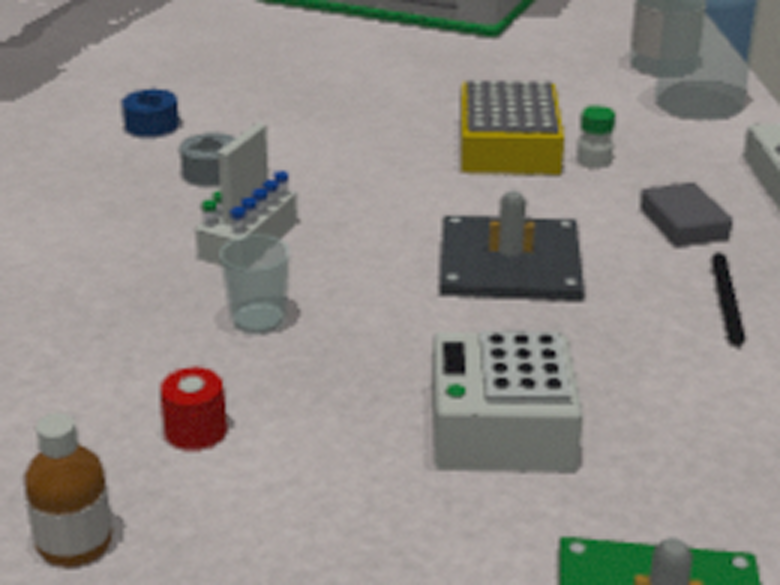

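```bash
python3 - <<'E'
from h import *
a=[]
for x,y in [(107,255),(152,226),(222,119),(205,205),(315,220),(360,248)]:
    w=44
    if (x,y)==(222,119): w=54
    if x==205: w=46
    im=cv2.imread("pics/top0.png")[y:y+w,x:x+w]
    a.append(cv2.resize(im,(264,264),interpolation=cv2.INTER_CUBIC))
cv2.imwrite("pics/m1.png",np.vstack([np.hstack(a[:3]),np.hstack(a[3:])]))
E
```

```text
(no output)
```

View pics/m1.png

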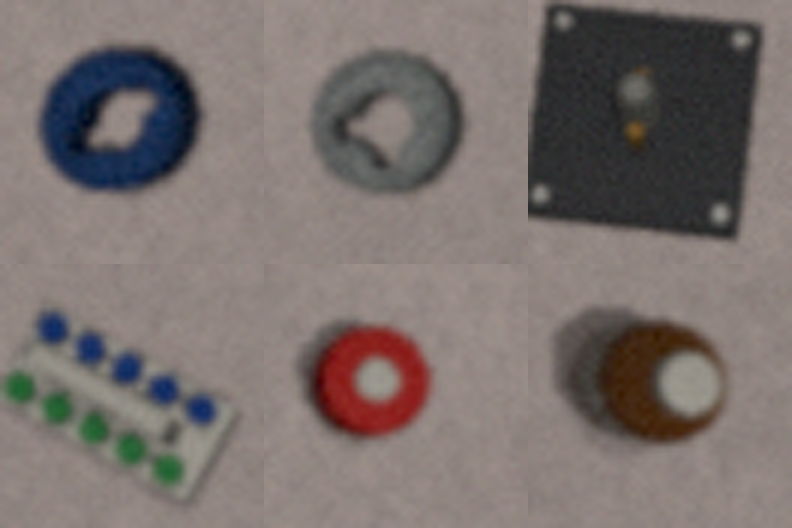

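```bash
cat > fit.py <<'E'
from h import *
from scipy.optimize import minimize
S=8
def circ(r,z,n=48):
    t=np.arange(n)*2*np.pi/n
    return np.c_[r*np.cos(t),r*np.sin(t),np.full(n,z)]
def box(lx,ly,z0,z1,cx=0,cy=0):
    return np.array([[cx+sx*lx/2,cy+sy*ly/2,z] for z in(z0,z1) for sx in(-1,1) for sy in(-1,1)])
def place(P,p):
    c,s=np.cos(p[2]),np.sin(p[2]); M=np.array([[c,-s,0],[s,c,0],[0,0,1]])
    z=p[3] if len(p)>3 else 0
    return P@M.T+[p[0],p[1],z]
def hullmask(n,P,win):
    x,y,w,h=win; q=(proj(n,P)+.5-[x,y])*S
    q=cv2.convexHull(np.round(q*16).astype(np.int32).reshape(-1,1,2))
    m=np.zeros((h*S,w*S),np.uint8); cv2.fillConvexPoly(m,q,1,shift=4); return m
def down(m,win,blur=0.7):
    m=cv2.resize(m.astype(np.float32),(win[2],win[3]),interpolation=cv2.INTER_AREA)
    return cv2.GaussianBlur(m,(0,0),blur)
def model(n,kind,p,win):
    if kind=="hub":
        m=hullmask(n,place(np.r_[circ(.027,0),circ(.027,.028)],p),win)
        def hole(z):
            return hullmask(n,place(circ(.012,z),p),win)|hullmask(n,place(box(.037,.010,z,z),p),win)
        hz=hole(0)
        for z in (.007,.014,.021,.028): hz=hz&hole(z)
        return down(m&(1-hz),win)
    V={"cap":[np.r_[circ(.021,0),circ(.021,.038)]],
       "bottle":[np.r_[circ(.023,0),circ(.023,.05)]],
       "stand":[box(.11,.11,0,.012)],
       "bath":[box(.09,.09,0,.055)],"tip":[box(.09,.12,0,.045)],
       "rack":[box(.044,.09,0,.03),box(.01,.06,0,.095)],
       "beaker":[np.r_[circ(.026,0),circ(.026,.06)]]}[kind]
    m=0
    for v in V: m=m|hullmask(n,place(v,p),win)
    return down(m,win)
def fit(obs,kind,p0,free=(0,1,2),show=None,step=(.004,.004,.15,.005)):
    """obs: list of (cam,alpha,win)"""
    p0=np.array(p0,float)
    def f(v):
        p=p0.copy();p[list(free)]=v
        return sum(((model(n,kind,p,w)-a)**2).sum() for n,a,w in obs)
    v0=p0[list(free)];best=None
    st=[step[i] for i in free]
    for rep in range(2):
        sx=np.vstack([v0]+[v0+np.eye(len(v0))[i]*st[i] for i in range(len(v0))])
        r=minimize(f,v0,method="Nelder-Mead",options=dict(initial_simplex=sx,xatol=1e-4,fatol=1e-3,maxiter=200)); v0=r.x
        st=[-.5*s for s in st]
    p=p0.copy();p[list(free)]=r.x
    return p,r.fun
def win(n,P,m=6):
    q=proj(n,P);a=np.floor(q.min(0)-m).astype(int);b=np.ceil(q.max(0)+m).astype(int)
    a=np.maximum(a,0); return a[0],a[1],b[0]-a[0],b[1]-a[1]
def get(img,w): return img[w[1]:w[1]+w[3],w[0]:w[0]+w[2]].astype(np.float32)
E
cat > m1.py <<'E'
from fit import *
im={n:cv2.cvtColor(cv2.imread(f"pics/{n}0.png"),cv2.COLOR_BGR2RGB) for n in("top","side")}
def blue(c): return np.clip(((c[...,2]-c[...,0])+10)/45,0,1)
def red(c): return np.clip(((c[...,0]-c[...,1])-30)/80,0,1)
def yel(c): return np.clip(((c[...,0]-c[...,2])-25)/60,0,1)
vis=[]
def run(kind,p0,fn,cams,zs,free=(0,1,2),fill=False):
    for cs in cams:
        obs=[]
        for n in cs:
            r=.035 if kind in("hub","cap") else .075
            w=win(n,place(box(2*r,2*r,0,zs),p0)); a=fn(get(im[n],w))
            if fill:
                k=(a>.5).astype(np.uint8); cc=cv2.findContours(k,cv2.RETR_EXTERNAL,cv2.CHAIN_APPROX_NONE)[0]
                c=max(cc,key=cv2.contourArea); kk=np.zeros_like(k); cv2.drawContours(kk,[cv2.convexHull(c)],-1,1,-1)
                a=np.where(cv2.erode(kk,np.ones((3,3)))>0,1,a*cv2.dilate(kk,np.ones((3,3)))).astype(np.float32)
            obs.append((n,a,w))
        p,f=fit(obs,kind,p0,free)
        print(kind,cs,np.round(p[:2],4),np.round(np.degrees(p[2]),1),"res",round(float(f),2))
        for n,a,w in obs: vis.append(cv2.resize((np.hstack([a,model(n,kind,p,w)])*255).astype(np.uint8),(400,200)))
    return p
if __name__=="__main__":
    B=(("top",),("side",),("top","side"))
    # hub yaw scan
    for y0 in (-.6,0,.6,1.2):
        run("hub",[.329,.286,y0],blue,(("top",),),.028)
    vis.clear()
    run("hub",[.329,.286,-.6],blue,(("top",),),.028)
    run("cap",[.396,-.188,0],lambda c:np.maximum(red(c),0),B,.038,(0,1),True)
    dark=lambda c: np.clip((115-c.mean(-1))/50,0,1)
    run("stand",[.636,.008,-.08],dark,B,.012,fill=True)
    run("tip",[.663,.214,-.05],yel,B,.045,fill=True)
    run("bottle",[.34,-.285,0],lambda c:np.clip((c[...,0]-c[...,2]-25)/40,0,1),(("top",),),.05,(0,1),True)
    while len(vis)%2: vis.append(vis[-1])
    cv2.imwrite("pics/fit1.png",cv2.resize(np.vstack([np.hstack(vis[i:i+2]) for i in range(0,len(vis),2)]),None,fx=.5,fy=.5))
E
python3 m1.py
```

```text
hub ('top',) [0.3287 0.2915] -59.5 res 19.63Traceback (most recent call last):
  File "m1.py", line 26, in <module>
    run("hub",[.329,.286,y0],blue,(("top",),),.028)
    ~~~^^^^^^^^^^^^^^^^^^^^^^^^^^^^^^^^^^^^^^^^^^^^
  File "m1.py", line 18, in run
    p,f=fit(obs,kind,p0,free)
        ~~~^^^^^^^^^^^^^^^^^^
  File "fit.py", line 47, in fit
    r=minimize(f,v0,method="Nelder-Mead",options=dict(initial_simplex=sx,xatol=1e-4,fatol=1e-3,maxiter=200)); v0=r.x
    res = _minimize_neldermead(fun, x0, args, callback, bounds=bounds,
                               **options)
    fxcc = func(xcc)
    fx = function(np.copy(x), *(wrapper_args + args))
  File "fit.py", line 42, in f
    return sum(((model(n,kind,p,w)-a)**2).sum() for n,a,w in obs)
  File "fit.py", line 42, in <genexpr>
    return sum(((model(n,kind,p,w)-a)**2).sum() for n,a,w in obs)
                 ~~~~~^^^^^^^^^^^^
  File "fit.py", line 26, in model
    for z in (.007,.014,.021,.028): hz=hz&hole(z)
                                          ~~~~^^^
  File "fit.py", line 24, in hole
    return hullmask(n,place(circ(.012,z),p),win)|hullmask(n,place(box(.037,.010,z,z),p),win)
           ~~~~~~~~^^^^^^^^^^^^^^^^^^^^^^^^^^^^^
  File "fit.py", line 14, in hullmask
    x,y,w,h=win; q=(proj(n,P)+.5-[x,y])*S
                    ~~~~^^^^^
  File "h.py", line 7, in proj
    c=calibration(n);T=np.linalg.inv(c["pose"]);P=np.atleast_2d(P)
ValueError: time passes only in moves, steps and waits
```

```bash
python3 - <<'E'
from rig import *
import json,numpy as np
json.dump({n:{k:np.array(v).tolist() for k,v in calibration(n).items()} for n in("top","side")},open("cal.json","w"))
print(get_obs()["time"])
E
sed -i 's/^def snap/import json\n_c=json.load(open("cal.json"))\nCAL={n:{k:np.array(v) for k,v in _c[n].items()} for n in _c}\ndef calibration(n): return CAL[n]\ndef snap/' h.py
time python3 m1.py
```

```text
0.1
hub ('top',) [0.3287 0.2915] -59.5 res 19.63
hub ('top',) [0.3288 0.2915] -11.0 res 37.36
hub ('top',) [0.3286 0.2914] 25.3 res 38.35
hub ('top',) [0.3288 0.2913] 120.3 res 19.77
hub ('top',) [0.3287 0.2915] -59.5 res 19.63
cap ('top',) [ 0.3975 -0.1894] 0.0 res 29.06
cap ('side',) [ 0.3962 -0.1903] 0.0 res 35.22
cap ('top', 'side') [ 0.3964 -0.1895] 0.0 res 66.29
stand ('top',) [0.6372 0.0105] -8.3 res 19.43
stand ('side',) [0.6362 0.0113] -7.8 res 82.9
stand ('top', 'side') [0.6369 0.0106] -8.2 res 105.23
tip ('top',) [0.669  0.2194] -7.6 res 174.27
tip ('side',) [0.6668 0.2155] -7.8 res 113.34
tip ('top', 'side') [0.6678 0.2189] -7.6 res 293.19
bottle ('top',) [ 0.3593 -0.1526] 0.0 res 138.97
real	0m11.321s
user	0m7.984s
sys	0m0.896s
```

View pics/fit1.png

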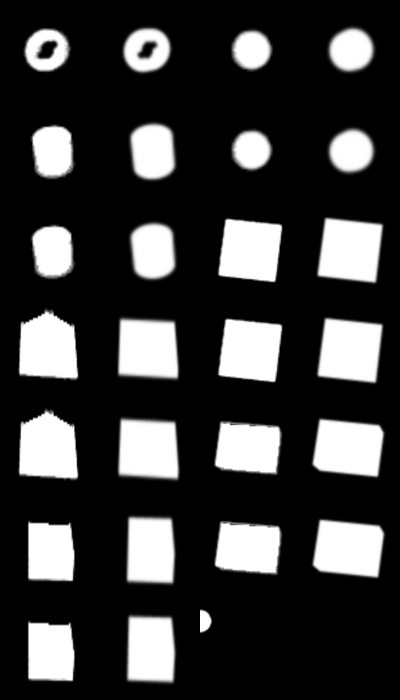

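```bash
cat > m2.py <<'E'
import m1
from m1 import *
B=(("top",),("side",),("top","side"))
def sc(p):
    for n in("top","side"): print(n,[im[n][int(round(v)),int(round(u))].tolist() for u,v in proj(n,p)])
sc([[.3964,-.1895-.018,.038],[.3964,-.21,.02],[.3964,-.25,.0],[.352,-.29,.05],[.33,-.285-.023,.01],[.667,.2155-.06,.03],[.61,.2155,.03],[.55,-.2,.05],[.55,-.245,.03],[.44,.058,.03]])
m1.red=lambda c:np.clip((c[...,0]-c[...,1]-18)/20,0,1)
def yel(c): return np.clip((c[...,0]-c[...,2]-22)/25,0,1)
run("cap",[.396,-.188,0],m1.red,B,.038,(0,1),True)
run("tip",[.663,.214,-.1],yel,B,.045,fill=True)
def amb(c): 
    a=np.clip((c[...,0]-c[...,2]-22)/25,0,1); return a
for kind,p0,n in(("bottle",[.335,-.285,0],"top"),):
    w=win(n,place(box(.07,.07,0,.05),p0)); a=amb(get(im[n],w))
    vis.append(cv2.resize((np.hstack([a,a])*255).astype(np.uint8),(400,200)))
while len(vis)%2: vis.append(vis[-1])
cv2.imwrite("pics/fit2.png",np.vstack([np.hstack(vis[i:i+2]) for i in range(0,len(vis),2)]))
E
python3 m2.py
python3 - <<'E'
from h import *
x,y=352,230
a=cv2.resize(cv2.imread("pics/top0.png")[240:300,345:425],(640,480),interpolation=cv2.INTER_CUBIC); cv2.imwrite("pics/bt.png",a)
E
```

```text
top [[140, 43, 43], [140, 43, 43], [148, 136, 131], [69, 49, 41], [153, 151, 142], [84, 73, 46], [142, 130, 127], [71, 70, 65], [150, 138, 135], [42, 59, 100]]
side [[155, 18, 10], [96, 16, 10], [174, 167, 164], [108, 91, 78], [104, 102, 97], [106, 93, 10], [168, 161, 158], [156, 151, 148], [104, 105, 101], [101, 103, 104]]
cap ('top',) [ 0.3974 -0.1895] 0.0 res 6.1
cap ('side',) [ 0.3962 -0.1915] 0.0 res 8.07
cap ('top', 'side') [ 0.3966 -0.1904] 0.0 res 22.41
tip ('top',) [0.6688 0.2192] -6.7 res 72.01
tip ('side',) [0.6664 0.2141] -7.6 res 99.69
tip ('top', 'side') [0.668  0.2187] -7.3 res 184.8
```

View pics/fit2.png

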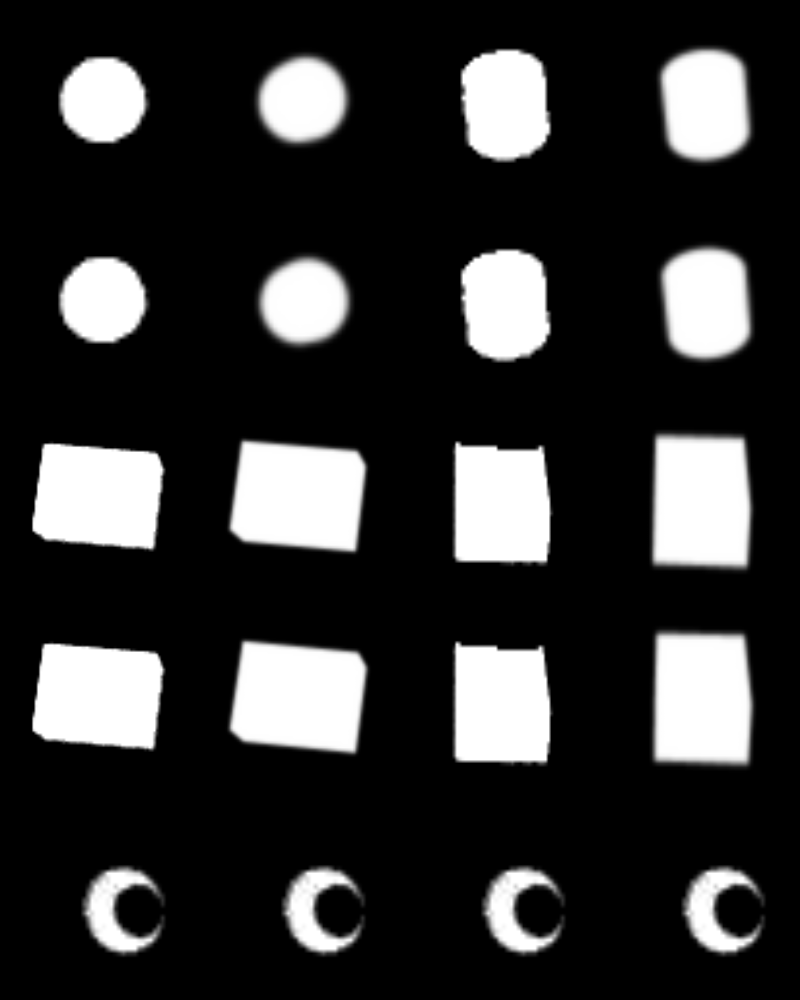

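View pics/bt.png

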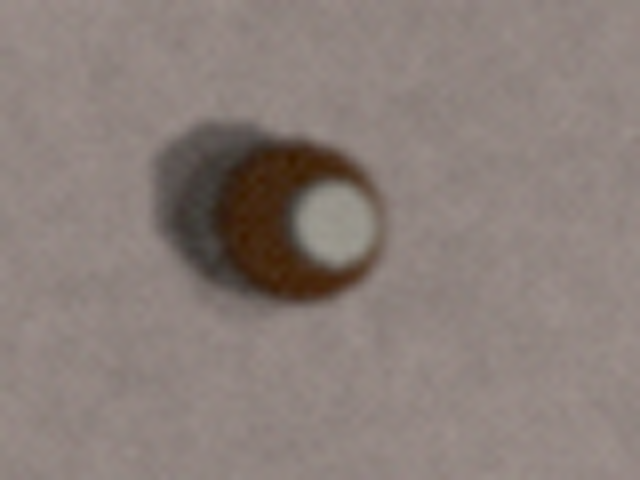

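```bash
cat > ov.py <<'E'
from fit import *
E12=[(0,1),(2,3),(0,2),(1,3),(4,5),(6,7),(4,6),(5,7),(0,4),(1,5),(2,6),(3,7)]
def ov(src,n,items,w,s,out):
    x,y,ww,hh=w
    a=cv2.resize(cv2.imread(f"pics/{src}.png")[y:y+hh,x:x+ww],None,fx=s,fy=s,interpolation=cv2.INTER_CUBIC)
    for kind,V,p,col in items:
        q=(proj(n,place(V,p))+.5-[x,y])*s
        if kind=="box":
            for i,j in E12: cv2.line(a,tuple(np.round(q[i]*8).astype(int).tolist()),tuple(np.round(q[j]*8).astype(int).tolist()),col,1,cv2.LINE_AA,3)
        else: cv2.polylines(a,[np.round(q*8).astype(np.int32)],True,col,1,cv2.LINE_AA,3)
    cv2.imwrite(f"pics/{out}.png",a); return a
E
python3 - <<'E'
from ov import *
print(np.round([unproj("top",[344.5+303/8,239.5+219/8],.05)[0],unproj("top",[344.5+336/8,239.5+222/8],.09)[0]],4))
g=(0,255,0)
it=[("box",box(.09,.12,0,.045),[.6688,.2192,np.radians(-6.7)],g),("box",box(.09,.09,0,.055),[.604,-.2,np.radians(-3)],g),
("box",box(.11,.11,0,.012),[.6369,.0106,np.radians(-8.2)],g),("box",box(.044,.09,0,.03),[.426,.06,np.radians(-30)],g),("box",box(.01,.06,.03,.095),[.426,.06,np.radians(-30)],(0,0,255))]
a=ov("top0","top",it,(125,105,90,60),4,"x");b=ov("top0","top",it,(305,125,60,55),4,"x");c=ov("top0","top",it,(200,205,60,50),4,"x")
d=ov("side0","side",it,(290,115,60,50),4,"x");e=ov("side0","side",it,(280,200,80,70),4,"x");f=ov("side0","side",it,(205,135,60,60),4,"x")
H=280;pad=lambda i:cv2.copyMakeBorder(i,0,H-i.shape[0],0,0,0) if i.shape[0]<=H else i
cv2.imwrite("pics/ov1.png",np.hstack([pad(a),pad(b)]));cv2.imwrite("pics/ov2.png",np.hstack([pad(c),pad(d)]));cv2.imwrite("pics/ov3.png",np.hstack([pad(e),pad(f)]))
E
```

```text
[[ 0.3314 -0.293   0.05  ]
 [ 0.3312 -0.2915  0.09  ]]
```

View pics/ov1.png

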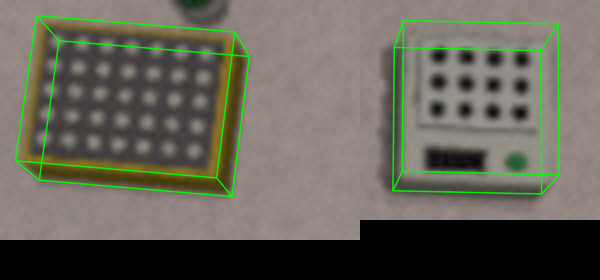

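View pics/ov2.png

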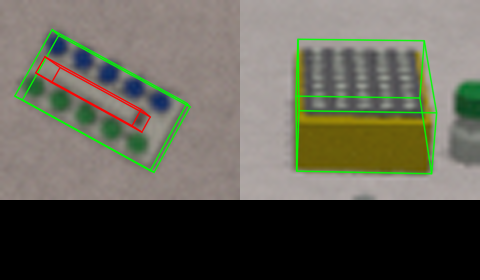

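View pics/ov3.png

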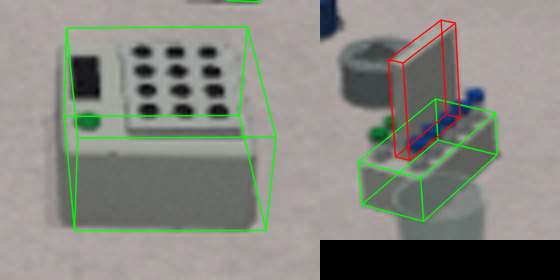

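```bash
python3 - <<'E'
from ov import *
g=(0,255,0)
it=[("box",box(.09,.09,0,.045),[.600,-.197,np.radians(-3)],g)]
a=ov("top0","top",it,(308,128,50,50),8,"x")
b=ov("side0","side",it,(285,205,66,56),8,"x")
cv2.imwrite("pics/ov4.png",np.hstack([a,b[:400,:400]]));cv2.imwrite("pics/ov5.png",b)
it=[("box",box(.09,.12,0,.040),[.667,.217,np.radians(-7.2)],g)]
a=ov("top0","top",it,(126,104,64,54),7,"ov6")
a=ov("side0","side",it,(295,118,64,54),7,"ov7")
E
```

```text
(no output)
```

View pics/ov4.png

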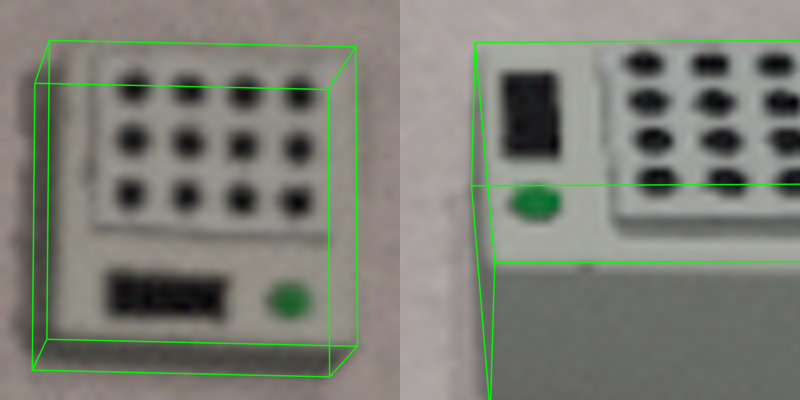

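View pics/ov6.png

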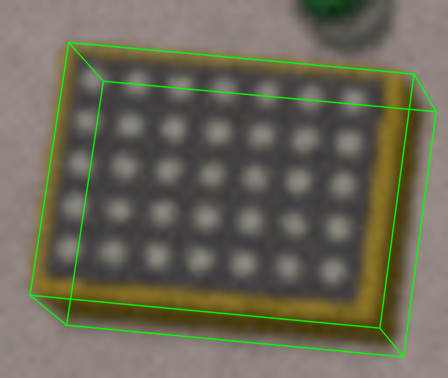

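View pics/ov7.png

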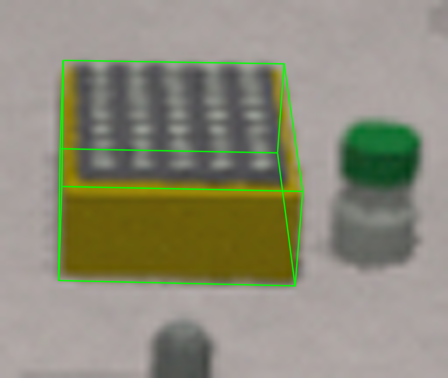

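View pics/ov5.png

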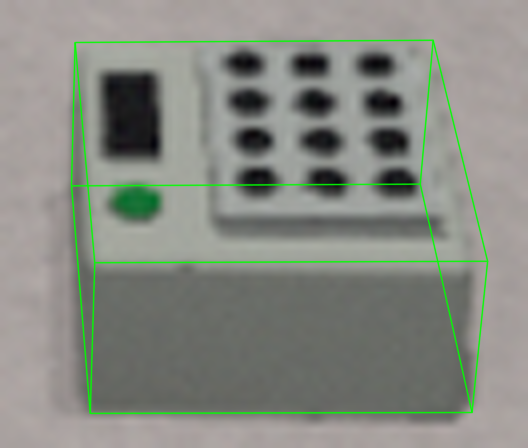

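```bash
cat > go.py <<'E'
from h import *
import sys
def rel(x,y,z,phi,prn=True):
    o=get_obs(); Rc=R.from_quat(o["tool_rot"])
    p=np.radians(phi); X=np.array([np.cos(p),np.sin(p),0]);Z=np.array([0,0,-1.]);Y=np.cross(Z,X)
    cands=[]
    for s in(1,-1):
        Rt=R.from_matrix(np.c_[s*X,s*Y,Z]); cands.append((Rc.inv()*Rt).as_rotvec(degrees=True))
    d=Rc.inv().apply(np.array([x,y,z])-o["position"])*100
    xa=Rc.as_matrix()[:,0]
    print("t %.2f pos %s phi %.2f q6 %.2f F %s w %.4f"%(o["time"],np.round(o["position"],4),np.degrees(np.arctan2(xa[1],xa[0])),o["q"][5],np.round(o["ft_force"],1),o["grip_width"]))
    print("offset cm",np.round(d,2),"rot",np.round(cands[0],2),"(flip",np.round(cands[1],1),")")
if __name__=="__main__": rel(*map(float,sys.argv[1:5]))
E
python3 go.py .3287 .2915 .10 20
```

```text
t 0.10 pos [0.1973 0.5923 0.2217] phi 71.56 q6 -0.18 F [ 0.1 -0.   0.3] w 0.0869
offset cm [-24.36  21.98  12.2 ] rot [3.000e-02 1.100e-01 5.156e+01] (flip [-1.000e-01  0.000e+00 -1.284e+02] )
```

Views: in top0, blue hub is at px (127,275) with opposite keyways; the look-alikes are the grey hub (172,246, right-angle keyways). Dark stand (246,143) vs the green stand (403,129); red cap (333,240) vs the green-capped vial (173,101); amber bottle (384,267) vs clear bottles (80,55)/(120,55); rack (225,229). The close crop m1.png confirms blue hub, dark stand, red cap, amber bottle.

Request:
drive_tool --plan '[{"offset": [-3, 2.7, 0.5], "delta_rot": [0, 0, 6.4], "jaw": 8.7}, {"offset": [-6, 5.4, 2], "delta_rot": [0, 0, 12.9], "jaw": 8.7}, {"offset": [-9.2, 8.2, 4], "delta_rot": [0, 0, 19.3], "jaw": 8.7}, {"offset": [-12.2, 11, 6], "delta_rot": [0, 0, 25.8], "jaw": 8.7}, {"offset": [-15.2, 13.7, 8], "delta_rot": [0, 0, 32.2], "jaw": 8.7}, {"offset": [-18.3, 16.5, 10], "delta_rot": [0, 0, 38.7], "jaw": 8.7}, {"offset": [-21.3, 19.2, 12], "delta_rot": [0, 0, 45.1], "jaw": 8.7}, {"offset": [-24.36, 21.98, 12.2], "delta_rot": [0, 0.1, 51.5], "jaw": 8.7}]' --squeeze 15

```text
time: 0.77
position: [0.3202, 0.309, 0.1028]
tool_rot: [0.985, 0.172, -0.001, -0.0]
ft_force: [0.1, -0.1, -0.2]
grip_width: 0.0871
```

```bash
python3 go.py .3287 .2915 .006 20
```

```text
t 0.77 pos [0.3202 0.309  0.1028] phi 19.81 q6 0.17 F [ 0.1 -0.1 -0.2] w 0.0871
offset cm [0.21 1.94 9.68] rot [-0.02  0.06 -0.19] (flip [1.000e-01 0.000e+00 1.798e+02] )
```

Request:
drive_tool --plan '[{"offset": [0, 0, 1.5], "jaw": 8.7}, {"offset": [0, 0, 3], "jaw": 8.7}, {"offset": [0, 0, 4.5], "jaw": 8.7}, {"offset": [0, 0, 5.5], "jaw": 8.7}, {"offset": [0, 0, 6], "jaw": 8.7}, {"offset": [0, 0, 6], "jaw": 8.7}, {"offset": [0, 0, 6], "jaw": 8.7}, {"offset": [0, 0, 6], "jaw": 8.7}]'

```text
invalid input at $.plan[0]: expected keys offset, delta_rot, jaw
```

```bash
python3 go.py .3287 .2915 .006 20
```

```text
t 0.77 pos [0.3202 0.309  0.1028] phi 19.81 q6 0.17 F [ 0.1 -0.1 -0.2] w 0.0871
offset cm [0.21 1.94 9.68] rot [-0.02  0.06 -0.19] (flip [1.000e-01 0.000e+00 1.798e+02] )
```

Request:
drive_tool --plan '[{"offset": [0, 0, 1.5], "delta_rot": [0, 0, 0], "jaw": 8.7}, {"offset": [0, 0, 3], "delta_rot": [0, 0, 0], "jaw": 8.7}, {"offset": [0, 0, 4.5], "delta_rot": [0, 0, 0], "jaw": 8.7}, {"offset": [0, 0, 5.5], "delta_rot": [0, 0, 0], "jaw": 8.7}, {"offset": [0, 0, 6], "delta_rot": [0, 0, 0], "jaw": 8.7}, {"offset": [0, 0, 6], "delta_rot": [0, 0, 0], "jaw": 8.7}, {"offset": [0, 0, 6], "delta_rot": [0, 0, 0], "jaw": 8.7}, {"offset": [0, 0, 6], "delta_rot": [0, 0, 0], "jaw": 8.7}]'

```text
time: 1.43
position: [0.3213, 0.3112, 0.0449]
tool_rot: [0.985, 0.174, 0.001, -0.001]
ft_force: [0.0, -1.3, 0.9]
grip_width: 0.0871
```

```bash
python3 go.py .3287 .2915 .006 20
```

```text
t 1.43 pos [0.3213 0.3112 0.0449] phi 20.08 q6 0.17 F [ 0.  -1.3  0.9] w 0.0871
offset cm [0.01 2.11 3.88] rot [-0.05 -0.14  0.08] (flip [ 2.000e-01 -1.000e-01 -1.799e+02] )
```

Request:
drive_tool --plan '[{"offset": [0, 1, 0], "delta_rot": [0, 0, 0], "jaw": 8.7}, {"offset": [0, 2.1, 0], "delta_rot": [0, 0, 0], "jaw": 8.7}, {"offset": [0, 2.1, 1], "delta_rot": [0, 0, 0], "jaw": 8.7}, {"offset": [0, 2.1, 2], "delta_rot": [0, 0, 0], "jaw": 8.7}, {"offset": [0, 2.1, 3], "delta_rot": [0, 0, 0], "jaw": 8.7}, {"offset": [0, 2.1, 3.9], "delta_rot": [0, 0, 0], "jaw": 8.7}, {"offset": [0, 2.1, 3.9], "delta_rot": [0, 0, 0], "jaw": 8.7}, {"offset": [0, 2.1, 3.9], "delta_rot": [0, 0, 0], "jaw": 8.7}]'

```text
time: 2.1
position: [0.3282, 0.2909, 0.0054]
tool_rot: [0.985, 0.174, 0.0, -0.0]
ft_force: [-0.5, 0.1, -1.0]
grip_width: 0.0872
```

Request:
drive_tool --plan '[{"offset": [0, 0, 0], "delta_rot": [0, 0, 0], "jaw": 5.0}, {"offset": [0, 0, 0], "delta_rot": [0, 0, 0], "jaw": 5.0}, {"offset": [0, 0, 0], "delta_rot": [0, 0, 0], "jaw": 5.0}, {"offset": [0, 0, 0], "delta_rot": [0, 0, 0], "jaw": 5.0}, {"offset": [0, 0, 0], "delta_rot": [0, 0, 0], "jaw": 5.0}, {"offset": [0, 0, 0], "delta_rot": [0, 0, 0], "jaw": 5.0}, {"offset": [0, 0, 0], "delta_rot": [0, 0, 0], "jaw": 5.0}, {"offset": [0, 0, 0], "delta_rot": [0, 0, 0], "jaw": 5.0}]' --squeeze 6

```text
time: 2.77
position: [0.3282, 0.2912, 0.0056]
tool_rot: [0.985, 0.174, 0.001, -0.0]
ft_force: [-0.6, 0.1, 2.3]
grip_width: 0.0538
```

```bash
python3 go.py .3287 .2915 .006 110
```

```text
t 2.77 pos [0.3282 0.2912 0.0056] phi 20.07 q6 0.12 F [-0.6  0.1  2.3] w 0.0538
offset cm [ 0.06 -0.01 -0.04] rot [ 3.000e-02 -1.000e-01 -8.993e+01] (flip [-0.1 -0.  90.1] )
```

Request:
drive_tool --plan '[{"offset": [0, 0, 0], "delta_rot": [0, 0, 0], "jaw": 7.5}, {"offset": [0, 0, 0], "delta_rot": [0, 0, 0], "jaw": 7.5}, {"offset": [0, 0, 0], "delta_rot": [0, 0, 6], "jaw": 7.5}, {"offset": [0, 0, 0], "delta_rot": [0, 0, 13], "jaw": 7.5}, {"offset": [0, 0, 0], "delta_rot": [0, 0, 20], "jaw": 7.5}, {"offset": [0, 0, 0], "delta_rot": [0, 0, 27], "jaw": 7.5}, {"offset": [0, 0, 0], "delta_rot": [0, 0, 34], "jaw": 7.5}, {"offset": [0, 0, 0], "delta_rot": [0, 0, 40], "jaw": 7.5}]'

```text
time: 3.43
position: [0.3283, 0.2912, 0.0053]
tool_rot: [0.984, -0.176, 0.0, -0.001]
ft_force: [0.9, 0.1, -0.3]
grip_width: 0.0748
```

Request:
drive_tool --plan '[{"offset": [0, 0, 0], "delta_rot": [0, 0, 7], "jaw": 7.5}, {"offset": [0, 0, 0], "delta_rot": [0, 0, 14], "jaw": 7.5}, {"offset": [0, 0, 0], "delta_rot": [0, 0, 21], "jaw": 7.5}, {"offset": [0, 0, 0], "delta_rot": [0, 0, 28], "jaw": 7.5}, {"offset": [0, 0, 0], "delta_rot": [0, 0, 35], "jaw": 7.5}, {"offset": [0, 0, 0], "delta_rot": [0, 0, 42], "jaw": 7.5}, {"offset": [0, 0, 0], "delta_rot": [0, 0, 50], "jaw": 7.5}, {"offset": [0, 0, 0], "delta_rot": [0, 0, 50], "jaw": 7.5}]'

```text
time: 4.1
position: [0.3283, 0.2912, 0.0053]
tool_rot: [0.819, -0.574, 0.0, -0.001]
ft_force: [0.2, 0.0, -0.4]
grip_width: 0.075
```

```bash
python3 go.py .3282 .2912 .0055 110
```

```text
t 4.10 pos [0.3283 0.2912 0.0053] phi -70.09 q6 1.69 F [ 0.2  0.  -0.4] w 0.0750
offset cm [-0.    0.01 -0.02] rot [7.0000e-02 1.3000e-01 1.7991e+02] (flip [-0.1  0.  -0.1] )
```

Request:
drive_tool --plan '[{"offset": [0, 0, 0], "delta_rot": [0, 0, 0], "jaw": 5.0}, {"offset": [0, 0, 0], "delta_rot": [0, 0, 0], "jaw": 5.0}, {"offset": [0, 0, 0], "delta_rot": [0, 0, 0], "jaw": 5.0}, {"offset": [0, 0, 0], "delta_rot": [0, 0, 0], "jaw": 5.0}, {"offset": [0, 0, 0], "delta_rot": [0, 0, 0], "jaw": 5.0}, {"offset": [0, 0, 0], "delta_rot": [0, 0, 0], "jaw": 5.0}, {"offset": [0, 0, 0], "delta_rot": [0, 0, 0], "jaw": 5.0}, {"offset": [0, 0, 0], "delta_rot": [0, 0, 0], "jaw": 5.0}]' --squeeze 12

```text
time: 4.77
position: [0.3283, 0.2912, 0.0054]
tool_rot: [0.82, -0.573, 0.0, -0.001]
ft_force: [-0.4, -0.3, -0.6]
grip_width: 0.0538
```

```bash
python3 - <<'E'
from go import *
o=get_obs();print(o["grip_width"],np.round(o["position"],4))
snap("top","top1");snap("side","side1")
crop("top1",80,225,80,75,7,"c1")
rel(.637,.0105,.09,-18.8)
E
```

```text
0.053808011318749474 [0.3283 0.2912 0.0054]
t 4.87 pos [0.3283 0.2912 0.0054] phi -69.93 q6 1.69 F [-0.2 -0.5  0.1] w 0.0540
offset cm [ 36.96 -19.38  -8.46] rot [ -0.1    0.   -51.13] (flip [0.000e+00 1.000e-01 1.289e+02] )
```

View pics/c1.png

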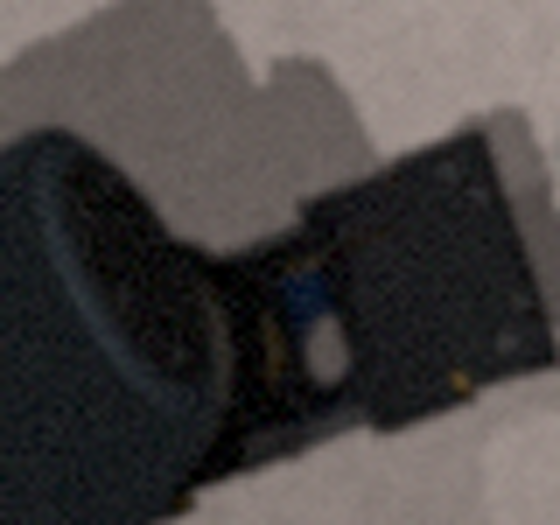

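Request:
drive_tool --plan '[{"offset": [0, 0, -1], "delta_rot": [0, 0, 0], "jaw": 5.0}, {"offset": [0, 0, -3], "delta_rot": [0, 0, 0], "jaw": 5.0}, {"offset": [1, -0.5, -5.5], "delta_rot": [0, 0, -2], "jaw": 5.0}, {"offset": [3, -1.6, -8], "delta_rot": [0, 0, -6], "jaw": 5.0}, {"offset": [6, -3.1, -9], "delta_rot": [0, 0, -12], "jaw": 5.0}, {"offset": [9, -4.7, -9], "delta_rot": [0, 0, -18], "jaw": 5.0}, {"offset": [12, -6.3, -9], "delta_rot": [0, 0, -24], "jaw": 5.0}, {"offset": [15, -7.9, -9], "delta_rot": [0, 0, -30], "jaw": 5.0}]' --squeeze 20

```text
time: 5.53
position: [0.4545, 0.1762, 0.0958]
tool_rot: [0.941, -0.339, 0.0, -0.001]
ft_force: [0.1, 1.7, -1.9]
grip_width: 0.0534
```

```bash
python3 go.py .637 .0105 .09 -18.8
```

```text
t 5.53 pos [0.4545 0.1762 0.0958] phi -39.62 q6 0.83 F [ 0.1  1.7 -1.9] w 0.0534
offset cm [24.62  1.13  0.58] rot [ -0.11  -0.03 -20.82] (flip [ -0.    0.2 159.2] )
```

Request:
drive_tool --plan '[{"offset": [3, 0.1, 0], "delta_rot": [0, 0, -3], "jaw": 5.0}, {"offset": [6.5, 0.3, 0], "delta_rot": [0, 0, -6], "jaw": 5.0}, {"offset": [10, 0.5, 0], "delta_rot": [0, 0, -9], "jaw": 5.0}, {"offset": [13.5, 0.6, 0], "delta_rot": [0, 0, -12], "jaw": 5.0}, {"offset": [17, 0.8, 0], "delta_rot": [0, 0, -15], "jaw": 5.0}, {"offset": [20.5, 0.9, 0], "delta_rot": [0, 0, -18], "jaw": 5.0}, {"offset": [23, 1.1, 0], "delta_rot": [0, 0, -20.8], "jaw": 5.0}, {"offset": [24.6, 1.1, 0], "delta_rot": [0, 0, -20.8], "jaw": 5.0}]'

```text
time: 6.2
position: [0.6374, 0.0082, 0.095]
tool_rot: [0.986, -0.166, 0.001, -0.0]
ft_force: [0.4, -0.5, -2.2]
grip_width: 0.0535
```

Request:
drive_tool --plan '[{"offset": [0, 0, 0], "delta_rot": [0, 0, 0], "jaw": 5.0}, {"offset": [0, 0, 0], "delta_rot": [0, 0, 0], "jaw": 5.0}, {"offset": [0, 0, 0], "delta_rot": [0, 0, 0], "jaw": 5.0}, {"offset": [0, 0, 0], "delta_rot": [0, 0, 0], "jaw": 5.0}, {"offset": [0, 0, 0], "delta_rot": [0, 0, 0], "jaw": 5.0}, {"offset": [0, 0, 0], "delta_rot": [0, 0, 0], "jaw": 5.0}, {"offset": [0, 0, 0], "delta_rot": [0, 0, 0], "jaw": 5.0}, {"offset": [0, 0, 0], "delta_rot": [0, 0, 0], "jaw": 5.0}]'

```text
time: 6.87
position: [0.6352, 0.0114, 0.0956]
tool_rot: [0.986, -0.166, 0.001, -0.001]
ft_force: [-0.6, -0.1, -2.1]
grip_width: 0.0536
```

```bash
python3 - <<'E'
from go import *
rel(.637,.0105,.09,-18.8)
snap("top","top2");snap("side","side2")
crop("top2",190,80,110,100,6,"c2");crop("side2",270,90,110,110,6,"c3")
E
```

```text
t 6.87 pos [0.6352 0.0114 0.0956] phi -19.11 q6 0.17 F [-0.6 -0.1 -2.1] w 0.0536
offset cm [0.19 0.02 0.56] rot [-0.09 -0.05 -0.31] (flip [-1.000e-01  1.000e-01  1.797e+02] )
```

View pics/c2.png

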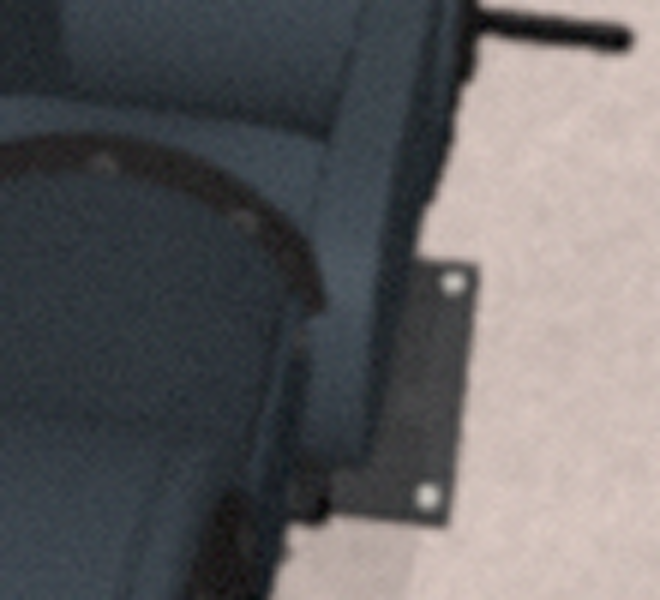

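View pics/c3.png

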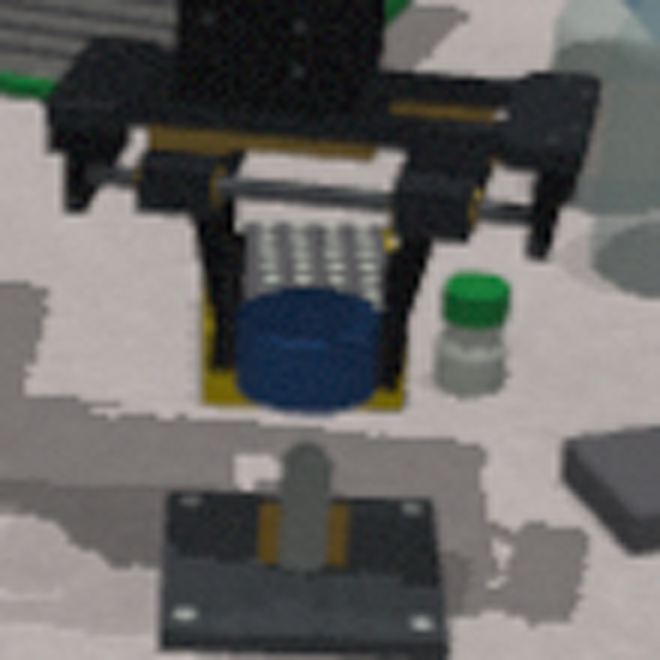

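```bash
cat > m3.py <<'E'
from fit import *
im=cv2.cvtColor(cv2.imread("pics/side2.png"),cv2.COLOR_BGR2RGB); im0=cv2.cvtColor(cv2.imread("pics/side0.png"),cv2.COLOR_BGR2RGB)
import fit
p0=[.6352,.0114,0,.0902]
w=win("side",place(box(.06,.06,0,.028),p0),4)
c=get(im,w); a=np.clip((c[...,2]-c[...,0]-10)/20,0,1)
k=cv2.morphologyEx((a>.5).astype(np.uint8),cv2.MORPH_CLOSE,np.ones((5,5)))
a=np.maximum(a,k).astype(np.float32)
V=np.r_[circ(.027,0),circ(.027,.028)]
fit.model=lambda n,kind,p,w:down(hullmask(n,place(V,p),w),w)
p,f=fit.fit([("side",a,w)],"x",p0,(0,1)); print("hub side fit",np.round(p,4),f)
cv2.imwrite("pics/f3.png",cv2.resize((np.hstack([a,fit.model("side","x",p,w)])*255).astype(np.uint8),None,fx=8,fy=8))
# overlay shaft/keys/plate for stand hypotheses
from ov import ov
sp=[.6369,.0106,np.radians(-8.2)]
it=[("box",box(.11,.11,0,.012),sp,(0,255,0)),("box",box(.034,.006,.012,.036),sp,(0,255,255)),("c",circ(.01,.012),sp,(0,0,255)),("c",circ(.01,.055),sp,(0,0,255)),("c",circ(.0005,.062),sp,(0,0,255))]
a=ov("side0","side",it,(290,155,60,50),10,"ov8")
a=ov("top0","top",it,(220,115,54,54),10,"ov9")
E
python3 m3.py
```

```text
hub side fit [0.6334 0.0096 0.     0.0902] 17.276199340820312
```

View pics/ov8.png

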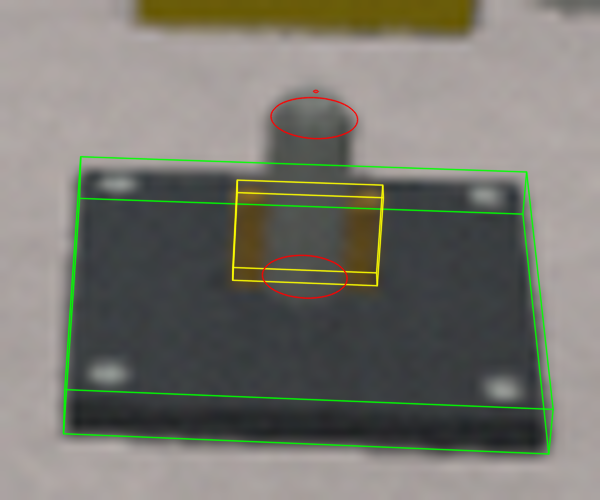

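View pics/ov9.png

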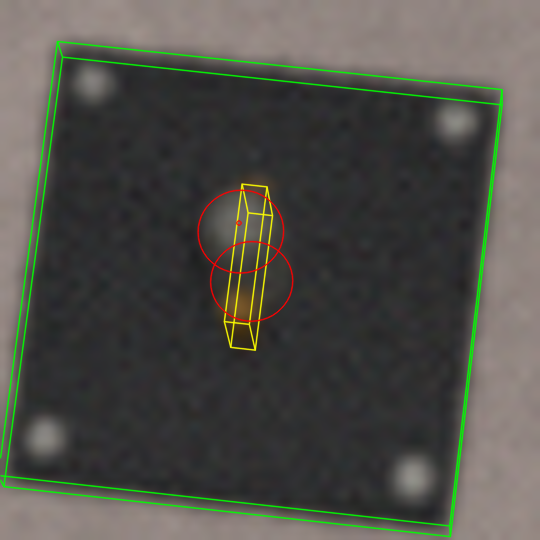

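View pics/f3.png

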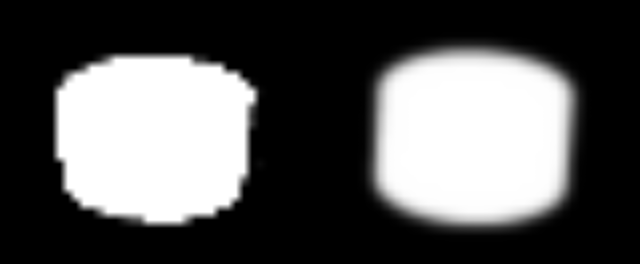

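```bash
python3 - <<'E'
from h import *
def cent(n,src,pts,off,s):
    g=cv2.imread(f"pics/{src}.png").astype(float).mean(-1); out=[]
    for u,v in pts:
        u=u/s-.5+off[0];v=v/s-.5+off[1]
        for _ in range(4):
            ui,vi=int(round(u)),int(round(v)); p=g[vi-3:vi+4,ui-3:ui+4]; w=np.clip(p-np.median(p)-12,0,None)
            yy,xx=np.mgrid[vi-3:vi+4,ui-3:ui+4]; u=(w*xx).sum()/w.sum();v=(w*yy).sum()/w.sum()
        out.append((u,v))
    P=unproj(n,out,.012); print(n,src,np.round(P[:,:2],4).tolist(),"mean",np.round(P.mean(0),4))
    for a,b in((0,1),(2,3),):
        d=P[a]-P[b];print(" yawA",np.degrees(np.arctan2(d[1],d[0])))
    return P
cent("top","top0",[(93,84),(456,124),(45,438),(413,477)],(220,115),10)
cent("side","side0",[(115,184),(485,196),(108,373),(503,388)],(290,155),10)
a=cv2.resize(cv2.imread("pics/side2.png")[133:167,300:345],None,fx=16,fy=16,interpolation=cv2.INTER_CUBIC);cv2.imwrite("pics/c4.png",a)
E
```

```text
top top0 [[0.6886, 0.0485], [0.6758, -0.0406], [0.5995, 0.0614], [0.5866, -0.0276]] mean [0.6377 0.0104 0.012 ]
 yawA 81.83456852328966
 yawA 81.76020204098303<stdin>:8: RuntimeWarning: invalid value encountered in scalar divide
Traceback (most recent call last):
ValueError: cannot convert float NaN to integer
```

```bash
python3 - <<'E'
from h import *
g=cv2.imread("pics/side0.png").astype(float).mean(-1); out=[]
for u,v in [(115,184),(485,196),(108,373),(503,388)]:
    u=u/10-.5+290;v=v/10-.5+155
    ui,vi=int(round(u)),int(round(v)); p=g[vi-1:vi+2,ui-3:ui+4]; 
    w=np.clip(p-70,0,None)**1
    yy,xx=np.mgrid[vi-1:vi+2,ui-3:ui+4]; out.append(((w*xx).sum()/w.sum(),(w*yy).sum()/w.sum()))
    print((u,v),out[-1])
P=unproj("side",out,.012);print(np.round(P[:,:2],4).tolist(),P.mean(0))
a=cv2.resize(cv2.imread("pics/side2.png")[133:167,300:345],None,fx=16,fy=16,interpolation=cv2.INTER_CUBIC);cv2.imwrite("pics/c4.png",a)
E
```

```text
(301.0, 172.9) (np.float64(301.1726384364821), np.float64(172.68241042345275))
(338.0, 174.1) (np.float64(338.22230267921805), np.float64(173.789283128168))
(300.3, 191.8) (np.float64(300.36567762630307), np.float64(191.84202085004014))
(339.8, 193.3) (np.float64(339.79173419773093), np.float64(193.38573743922205))
[[0.5979, 0.0593], [0.6876, 0.0473], [0.5855, -0.0299], [0.674, -0.0425]] [0.63625435 0.00853003 0.012     ]
```

View pics/c4.png

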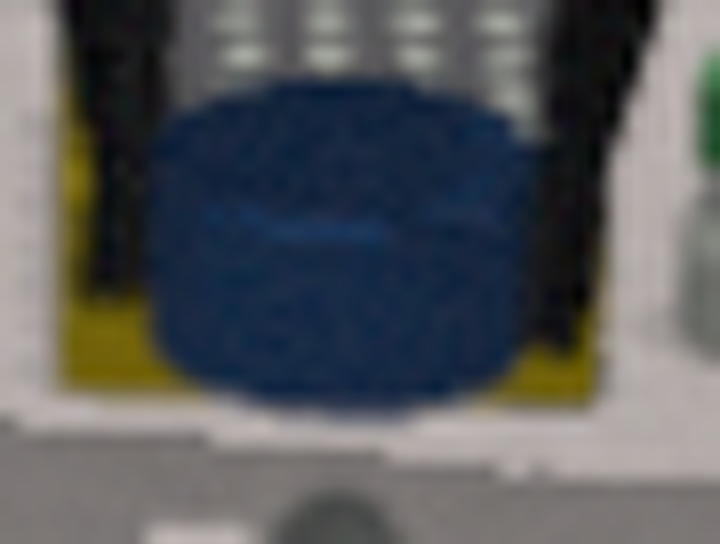

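Request:
drive_tool --plan '[{"offset": [0.28, 0.02, 0], "delta_rot": [0, 0, -0.3], "jaw": 5.0}, {"offset": [0.28, 0.02, 0.8], "delta_rot": [0, 0, -0.4], "jaw": 5.0}, {"offset": [0.28, 0.02, 1.6], "delta_rot": [0, 0, -0.4], "jaw": 5.0}, {"offset": [0.28, 0.02, 2.4], "delta_rot": [0, 0, -0.4], "jaw": 5.0}, {"offset": [0.28, 0.02, 3.2], "delta_rot": [0, 0, -0.4], "jaw": 5.0}, {"offset": [0.28, 0.02, 4.0], "delta_rot": [0, 0, -0.4], "jaw": 5.0}, {"offset": [0.28, 0.02, 4.6], "delta_rot": [0, 0, -0.4], "jaw": 5.0}, {"offset": [0.28, 0.02, 4.6], "delta_rot": [0, 0, -0.4], "jaw": 5.0}]'

```text
time: 7.63
position: [0.6367, 0.0101, 0.0474]
tool_rot: [0.987, -0.163, -0.001, -0.001]
ft_force: [-0.9, -0.2, -1.5]
grip_width: 0.054
```

```bash
python3 go.py .6378 .0103 .0175 -18.7
```

```text
t 7.63 pos [0.6367 0.0101 0.0474] phi -18.74 q6 0.17 F [-0.9 -0.2 -1.5] w 0.0540
offset cm [ 0.1  -0.06  2.99] rot [-0.05  0.16 -0.04] (flip [3.0e-01 1.0e-01 1.8e+02] )
```

Request:
drive_tool --plan '[{"offset": [0.1, -0.05, 0.2], "delta_rot": [0, 0, 0], "jaw": 5.0}, {"offset": [0.1, -0.05, 0.4], "delta_rot": [0, 0, 0], "jaw": 5.0}, {"offset": [0.1, -0.05, 0.6], "delta_rot": [0, 0, 0], "jaw": 5.0}, {"offset": [0.1, -0.05, 0.8], "delta_rot": [0, 0, 0], "jaw": 5.0}, {"offset": [0.1, -0.05, 1.0], "delta_rot": [0, 0, 0], "jaw": 5.0}, {"offset": [0.1, -0.05, 1.2], "delta_rot": [0, 0, 0], "jaw": 5.0}, {"offset": [0.1, -0.05, 1.4], "delta_rot": [0, 0, 0], "jaw": 5.0}, {"offset": [0.1, -0.05, 1.4], "delta_rot": [0, 0, 0], "jaw": 5.0}]'

```text
time: 8.3
position: [0.6387, 0.0102, 0.0349]
tool_rot: [0.987, -0.163, 0.0, -0.001]
ft_force: [-0.3, -0.0, -3.2]
grip_width: 0.0534
```

```bash
python3 go.py .6378 .0103 .0175 -18.7
```

```text
t 8.30 pos [0.6387 0.0102 0.0349] phi -18.74 q6 0.17 F [-0.3 -0.  -3.2] w 0.0534
offset cm [-0.09  0.02  1.74] rot [-0.08  0.01 -0.04] (flip [0.0e+00 1.0e-01 1.8e+02] )
```

Request:
drive_tool --plan '[{"offset": [-0.03, 0, 0.3], "delta_rot": [0, 0, 0], "jaw": 5.0}, {"offset": [-0.03, 0, 0.6], "delta_rot": [0, 0, 0], "jaw": 5.0}, {"offset": [-0.03, 0, 0.9], "delta_rot": [0, 0, 0], "jaw": 5.0}, {"offset": [-0.03, 0, 1.2], "delta_rot": [0, 0, 0], "jaw": 5.0}, {"offset": [-0.03, 0, 1.4], "delta_rot": [0, 0, 0], "jaw": 5.0}, {"offset": [-0.03, 0, 1.6], "delta_rot": [0, 0, 0], "jaw": 5.0}, {"offset": [-0.03, 0, 1.7], "delta_rot": [0, 0, 0], "jaw": 5.0}, {"offset": [-0.03, 0, 1.75], "delta_rot": [0, 0, 0], "jaw": 5.0}]'

```text
time: 8.97
position: [0.6387, 0.0102, 0.0177]
tool_rot: [0.987, -0.163, 0.0, -0.001]
ft_force: [-1.1, 0.1, -0.6]
grip_width: 0.0537
```

```bash
python3 go.py .6378 .0103 .0175 -18.7
```

```text
t 8.97 pos [0.6387 0.0102 0.0177] phi -18.74 q6 0.17 F [-1.1  0.1 -0.6] w 0.0537
offset cm [-0.08  0.02  0.02] rot [-0.08 -0.01 -0.04] (flip [-0.0e+00  1.0e-01  1.8e+02] )
```

Request:
drive_tool --plan '[{"offset": [-0.03, 0, 0], "delta_rot": [0, 0, 0], "jaw": 8.0}, {"offset": [-0.03, 0, 0], "delta_rot": [0, 0, 0], "jaw": 8.0}, {"offset": [-0.03, 0, 0], "delta_rot": [0, 0, 0], "jaw": 8.0}, {"offset": [-0.03, 0, 0], "delta_rot": [0, 0, 0], "jaw": 8.0}, {"offset": [0, 0, -1.5], "delta_rot": [0, 0, 0], "jaw": 8.0}, {"offset": [0, 0, -4], "delta_rot": [0, 0, 0], "jaw": 8.0}, {"offset": [0, 0, -7], "delta_rot": [0, 0, 0], "jaw": 8.0}, {"offset": [0, 0, -9.5], "delta_rot": [0, 0, 0], "jaw": 8.0}]'

```text
time: 9.63
position: [0.6392, 0.01, 0.1145]
tool_rot: [0.987, -0.163, 0.001, -0.001]
ft_force: [0.7, 0.0, -0.1]
grip_width: 0.0791
```

```bash
python3 go.py .397 -.190 .06 -18.7
```

```text
t 9.63 pos [0.6392 0.01   0.1145] phi -18.74 q6 0.17 F [ 0.7  0.  -0.1] w 0.0791
offset cm [-16.52  26.73   5.38] rot [-0.1  -0.11 -0.04] (flip [ -0.2   0.2 180. ] )
```

Request:
drive_tool --plan '[{"offset": [-2.1, 3.4, 0], "delta_rot": [0, 0, 0], "jaw": 8.0}, {"offset": [-4.2, 6.8, 0], "delta_rot": [0, 0, 0], "jaw": 8.0}, {"offset": [-6.4, 10.4, 0], "delta_rot": [0, 0, 0], "jaw": 8.0}, {"offset": [-8.6, 13.9, 0], "delta_rot": [0, 0, 0], "jaw": 8.0}, {"offset": [-10.8, 17.4, 0], "delta_rot": [0, 0, 0], "jaw": 8.0}, {"offset": [-12.9, 20.9, 1], "delta_rot": [0, 0, 0], "jaw": 8.0}, {"offset": [-15, 24.3, 3], "delta_rot": [0, 0, 0], "jaw": 8.0}, {"offset": [-16.5, 26.7, 4], "delta_rot": [0, 0, 0], "jaw": 8.0}]'

```text
time: 10.3
position: [0.3955, -0.1912, 0.0725]
tool_rot: [0.987, -0.163, 0.001, -0.0]
ft_force: [0.3, -0.7, -0.5]
grip_width: 0.0801
```

```bash
python3 - <<'E'
from go import *
rel(.397,-.190,.008,-18.7)
snap("side","side3");snap("top","top3")
crop("side3",280,150,80,60,9,"c5");crop("top3",215,110,65,65,9,"c6")
E
```

```text
t 10.30 pos [ 0.3955 -0.1912  0.0725] phi -18.75 q6 -0.38 F [ 0.3 -0.7 -0.5] w 0.0801
offset cm [ 0.09 -0.16  6.45] rot [-0.03 -0.14 -0.05] (flip [-2.000e-01  1.000e-01  1.799e+02] )
```

View pics/c5.png

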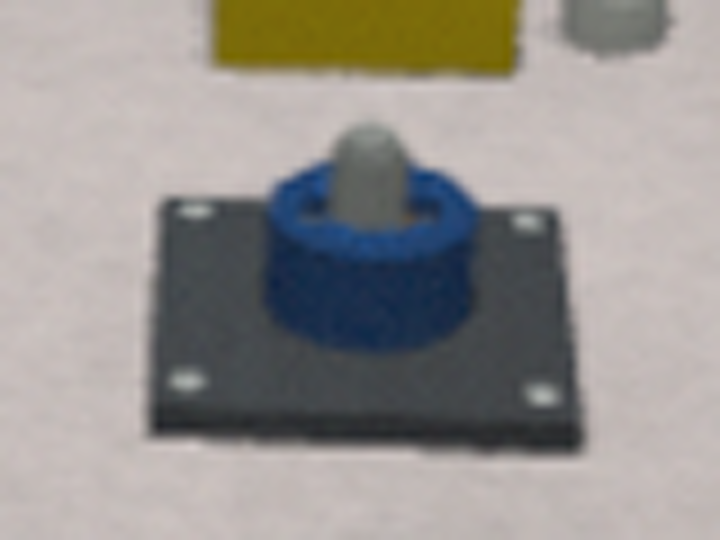

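View pics/c6.png

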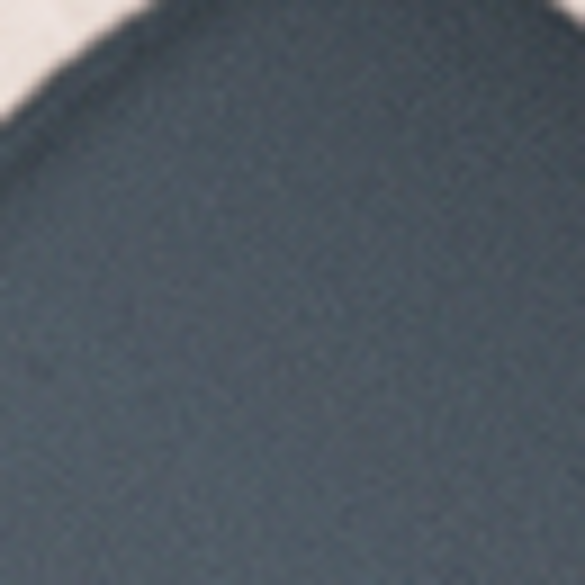

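Side view: the blue hub sits flat on the plate at about (321,178) px, shaft and keyways through it. Next, the cap.

Request:
drive_tool --plan '[{"offset": [0.1, -0.15, 0], "delta_rot": [0, 0, 0], "jaw": 8.0}, {"offset": [0.1, -0.15, 1.5], "delta_rot": [0, 0, 0], "jaw": 8.0}, {"offset": [0.1, -0.15, 3], "delta_rot": [0, 0, 0], "jaw": 8.0}, {"offset": [0.1, -0.15, 4.5], "delta_rot": [0, 0, 0], "jaw": 8.0}, {"offset": [0.1, -0.15, 5.8], "delta_rot": [0, 0, 0], "jaw": 8.0}, {"offset": [0.1, -0.15, 6.4], "delta_rot": [0, 0, 0], "jaw": 8.0}, {"offset": [0.1, -0.15, 6.4], "delta_rot": [0, 0, 0], "jaw": 8.0}, {"offset": [0.1, -0.15, 6.4], "delta_rot": [0, 0, 0], "jaw": 3.8}]'

```text
time: 11.07
position: [0.3993, -0.1882, 0.0087]
tool_rot: [0.987, -0.162, 0.001, -0.0]
ft_force: [0.9, -0.4, -0.6]
grip_width: 0.078
```

Request:
drive_tool --plan '[{"offset": [0, 0, 0], "delta_rot": [0, 0, 0], "jaw": 3.8}, {"offset": [0, 0, 0], "delta_rot": [0, 0, 0], "jaw": 3.8}, {"offset": [0, 0, 0], "delta_rot": [0, 0, 0], "jaw": 3.8}, {"offset": [0, 0, 0], "delta_rot": [0, 0, 0], "jaw": 3.8}, {"offset": [0, 0, 0], "delta_rot": [0, 0, 0], "jaw": 3.8}, {"offset": [0, 0, 0], "delta_rot": [0, 0, 0], "jaw": 3.8}, {"offset": [0, 0, 0], "delta_rot": [0, 0, 0], "jaw": 3.8}, {"offset": [0, 0, 0], "delta_rot": [0, 0, 0], "jaw": 3.8}]' --squeeze 12

```text
time: 11.73
position: [0.3982, -0.1886, 0.0086]
tool_rot: [0.987, -0.163, 0.001, -0.001]
ft_force: [-1.3, 0.3, 3.6]
grip_width: 0.042
```

```bash
python3 go.py .397 -.190 .12 -18.7
```

```text
t 11.73 pos [ 0.3982 -0.1886  0.0086] phi -18.75 q6 -0.37 F [-1.3  0.3  3.6] w 0.0420
offset cm [ -0.06   0.16 -11.14] rot [-0.08 -0.05 -0.05] (flip [-1.0e-01  1.0e-01  1.8e+02] )
```

Request:
drive_tool --plan '[{"offset": [0, 0, -1.5], "delta_rot": [0, 0, 0], "jaw": 3.8}, {"offset": [0, 0, -4], "delta_rot": [0, 0, 0], "jaw": 3.8}, {"offset": [0, 0, -7], "delta_rot": [0, 0, 0], "jaw": 3.8}, {"offset": [1.5, -2.2, -9.5], "delta_rot": [0, 0, 0], "jaw": 3.8}, {"offset": [3, -5, -10.5], "delta_rot": [0, 0, 0], "jaw": 3.8}, {"offset": [4.9, -8, -10.5], "delta_rot": [0, 0, 0], "jaw": 3.8}, {"offset": [6.8, -11.1, -10.5], "delta_rot": [0, 0, 0], "jaw": 3.8}, {"offset": [8.6, -14.1, -10.5], "delta_rot": [0, 0, 0], "jaw": 3.8}]'

```text
time: 12.4
position: [0.5261, -0.0816, 0.1142]
tool_rot: [0.987, -0.163, 0.001, -0.001]
ft_force: [0.8, -1.0, -1.5]
grip_width: 0.0422
```

```bash
python3 go.py .6383 .0118 .11 -18.7
```

```text
t 12.40 pos [ 0.5261 -0.0816  0.1142] phi -18.76 q6 -0.04 F [ 0.8 -1.  -1.5] w 0.0422
offset cm [  7.62 -12.45   0.45] rot [-0.08 -0.09 -0.06] (flip [-1.000e-01  1.000e-01  1.799e+02] )
```

Request:
drive_tool --plan '[{"offset": [1.8, -3, 0], "delta_rot": [0, 0, 0], "jaw": 3.8}, {"offset": [3.7, -6, 0], "delta_rot": [0, 0, 0], "jaw": 3.8}, {"offset": [5.5, -9, 0], "delta_rot": [0, 0, 0], "jaw": 3.8}, {"offset": [7, -11.4, 0], "delta_rot": [0, 0, 0], "jaw": 3.8}, {"offset": [7.6, -12.4, 0], "delta_rot": [0, 0, 0], "jaw": 3.8}, {"offset": [7.6, -12.4, 0], "delta_rot": [0, 0, 0], "jaw": 3.8}, {"offset": [7.6, -12.4, 0], "delta_rot": [0, 0, 0], "jaw": 3.8}, {"offset": [7.6, -12.4, 0], "delta_rot": [0, 0, 0], "jaw": 3.8}]'

```text
time: 13.07
position: [0.6347, 0.0094, 0.1133]
tool_rot: [0.987, -0.163, -0.001, -0.0]
ft_force: [0.7, 0.3, -0.1]
grip_width: 0.0418
```

```bash
python3 - <<'E'
from go import *
rel(.6383,.0118,.0486,-18.7)
snap("side","side4");crop("side4",275,110,80,80,8,"c7")
E
```

```text
t 13.07 pos [0.6347 0.0094 0.1133] phi -18.78 q6 0.17 F [ 0.7  0.3 -0.1] w 0.0418
offset cm [ 0.28 -0.34  6.47] rot [-0.02  0.13 -0.08] (flip [  0.2   0.  179.9] )
```

View pics/c7.png

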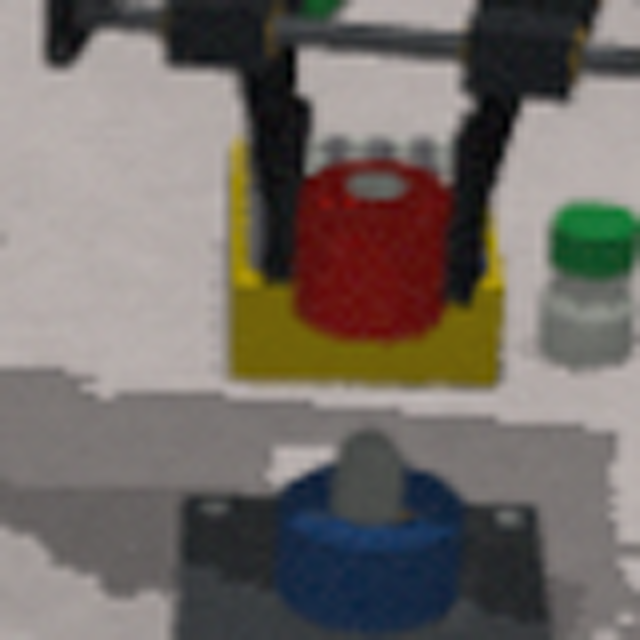

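Request:
drive_tool --plan '[{"offset": [0.28, -0.34, 0], "delta_rot": [0, 0, 0], "jaw": 3.8}, {"offset": [0.28, -0.34, 0.6], "delta_rot": [0, 0, 0], "jaw": 3.8}, {"offset": [0.28, -0.34, 1.3], "delta_rot": [0, 0, 0], "jaw": 3.8}, {"offset": [0.28, -0.34, 2], "delta_rot": [0, 0, 0], "jaw": 3.8}, {"offset": [0.28, -0.34, 2.7], "delta_rot": [0, 0, 0], "jaw": 3.8}, {"offset": [0.28, -0.34, 3.4], "delta_rot": [0, 0, 0], "jaw": 3.8}, {"offset": [0.28, -0.34, 3.8], "delta_rot": [0, 0, 0], "jaw": 3.8}, {"offset": [0.28, -0.34, 3.8], "delta_rot": [0, 0, 0], "jaw": 3.8}]'

```text
time: 13.78
position: [0.6395, 0.0127, 0.0743]
tool_rot: [0.987, -0.163, -0.001, -0.001]
ft_force: [-0.4, 0.3, -0.7]
grip_width: 0.0422
```

```bash
python3 go.py .6383 .0118 .0486 -18.7
```

```text
t 13.78 pos [0.6395 0.0127 0.0743] phi -18.74 q6 0.17 F [-0.4  0.3 -0.7] w 0.0422
offset cm [-0.07  0.13  2.57] rot [-0.06  0.12 -0.04] (flip [2.0e-01 1.0e-01 1.8e+02] )
```

Request:
drive_tool --plan '[{"offset": [-0.05, 0.1, 0.4], "delta_rot": [0, 0, 0], "jaw": 3.8}, {"offset": [-0.05, 0.1, 0.8], "delta_rot": [0, 0, 0], "jaw": 3.8}, {"offset": [-0.05, 0.1, 1.2], "delta_rot": [0, 0, 0], "jaw": 3.8}, {"offset": [-0.05, 0.1, 1.6], "delta_rot": [0, 0, 0], "jaw": 3.8}, {"offset": [-0.05, 0.1, 2], "delta_rot": [0, 0, 0], "jaw": 3.8}, {"offset": [-0.05, 0.1, 2.3], "delta_rot": [0, 0, 0], "jaw": 3.8}, {"offset": [-0.05, 0.1, 2.5], "delta_rot": [0, 0, 0], "jaw": 3.8}, {"offset": [-0.05, 0.1, 2.5], "delta_rot": [0, 0, 0], "jaw": 3.8}]'

```text
time: 14.45
position: [0.6394, 0.0119, 0.0503]
tool_rot: [0.987, -0.163, -0.0, -0.001]
ft_force: [0.4, 0.7, -0.4]
grip_width: 0.042
```

```bash
python3 - <<'E'
from go import *
rel(.6383,.0118,.0486,-18.7)
snap("side","side5");crop("side5",275,110,80,80,8,"c8")
E
```

```text
t 14.45 pos [0.6394 0.0119 0.0503] phi -18.74 q6 0.17 F [ 0.4  0.7 -0.4] w 0.0420
offset cm [-0.1   0.05  0.17] rot [-0.08  0.02 -0.04] (flip [0.0e+00 1.0e-01 1.8e+02] )
```

View pics/c8.png

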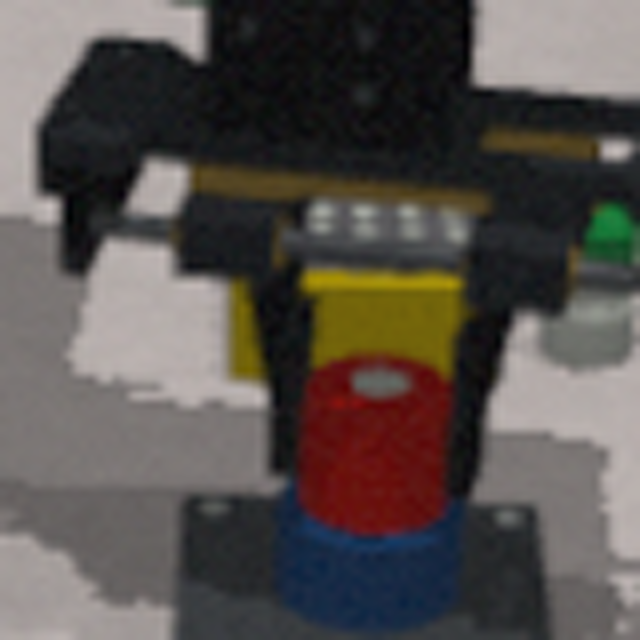

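Request:
drive_tool --plan '[{"offset": [-0.05, 0.02, 0.05], "delta_rot": [0, 0, 0], "jaw": 3.8}, {"offset": [-0.08, 0.02, 0.1], "delta_rot": [0, 0, 0], "jaw": 3.8}, {"offset": [-0.08, 0.02, 0.15], "delta_rot": [0, 0, 0], "jaw": 3.8}, {"offset": [-0.08, 0.02, 0.18], "delta_rot": [0, 0, 0], "jaw": 3.8}, {"offset": [-0.08, 0.02, 0.2], "delta_rot": [0, 0, 0], "jaw": 3.8}, {"offset": [-0.08, 0.02, 0.2], "delta_rot": [0, 0, 0], "jaw": 3.8}, {"offset": [-0.08, 0.02, 0.2], "delta_rot": [0, 0, 0], "jaw": 3.8}, {"offset": [-0.08, 0.02, 0.2], "delta_rot": [0, 0, 0], "jaw": 3.8}]'

```text
time: 15.17
position: [0.639, 0.0119, 0.049]
tool_rot: [0.987, -0.163, 0.001, -0.001]
ft_force: [-0.1, -0.0, -1.0]
grip_width: 0.0417
```

```bash
python3 go.py .6383 .0118 .0486 -18.7
```

```text
t 15.17 pos [0.639  0.0119 0.049 ] phi -18.74 q6 0.17 F [-0.1 -0.  -1. ] w 0.0417
offset cm [-0.06  0.03  0.04] rot [-0.09 -0.05 -0.04] (flip [-1.0e-01  1.0e-01  1.8e+02] )
```

Request:
drive_tool --plan '[{"offset": [0, 0, 0], "delta_rot": [0, 0, 0], "jaw": 7.8}, {"offset": [0, 0, 0], "delta_rot": [0, 0, 0], "jaw": 7.8}, {"offset": [0, 0, 0], "delta_rot": [0, 0, 0], "jaw": 7.8}, {"offset": [0, 0, 0], "delta_rot": [0, 0, 0], "jaw": 7.8}, {"offset": [0, 0, -1.5], "delta_rot": [0, 0, 0], "jaw": 7.8}, {"offset": [0, 0, -4], "delta_rot": [0, 0, 0], "jaw": 7.8}, {"offset": [0, 0, -7], "delta_rot": [0, 0, 0], "jaw": 7.8}, {"offset": [0, 0, -9], "delta_rot": [0, 0, 0], "jaw": 7.8}]'

```text
time: 15.83
position: [0.6396, 0.0117, 0.1411]
tool_rot: [0.987, -0.163, 0.002, -0.001]
ft_force: [0.3, -0.2, 0.1]
grip_width: 0.077
```

```bash
python3 go.py .331 -.2923 .125 -18.7
```

```text
t 15.83 pos [0.6396 0.0117 0.1411] phi -18.74 q6 0.17 F [ 0.3 -0.2  0.1] w 0.0770
offset cm [-19.46  38.71   1.48] rot [-0.11 -0.16 -0.04] (flip [ -0.3   0.2 180. ] )
```

Request:
drive_tool --plan '[{"offset": [-1.8, 3.6, 0], "delta_rot": [0, 0, 0], "jaw": 7.8}, {"offset": [-3.6, 7.2, 0], "delta_rot": [0, 0, 0], "jaw": 7.8}, {"offset": [-5.4, 10.8, 0], "delta_rot": [0, 0, 0], "jaw": 7.8}, {"offset": [-7.2, 14.4, 0], "delta_rot": [0, 0, 0], "jaw": 7.8}, {"offset": [-9, 18, 0], "delta_rot": [0, 0, 0], "jaw": 7.8}, {"offset": [-10.8, 21.6, 0], "delta_rot": [0, 0, 0], "jaw": 7.8}, {"offset": [-12.6, 25.2, 0], "delta_rot": [0, 0, 0], "jaw": 7.8}, {"offset": [-14.4, 28.8, 0], "delta_rot": [0, 0, 0], "jaw": 7.8}]'

```text
time: 16.5
position: [0.4086, -0.2157, 0.1387]
tool_rot: [0.987, -0.162, 0.001, -0.0]
ft_force: [1.0, -0.6, -0.2]
grip_width: 0.0781
```

Request:
drive_tool --plan '[{"offset": [-1.7, 3.3, 0], "delta_rot": [0, 0, 0], "jaw": 7.8}, {"offset": [-3.4, 6.6, 0], "delta_rot": [0, 0, 0], "jaw": 7.8}, {"offset": [-5.1, 9.9, 0.5], "delta_rot": [0, 0, 0], "jaw": 7.8}, {"offset": [-5.1, 9.9, 1.5], "delta_rot": [0, 0, 0], "jaw": 7.8}, {"offset": [-5.1, 9.9, 1.5], "delta_rot": [0, 0, 0], "jaw": 7.8}, {"offset": [-5.1, 9.9, 1.5], "delta_rot": [0, 0, 0], "jaw": 7.8}, {"offset": [-5.1, 9.9, 1.5], "delta_rot": [0, 0, 0], "jaw": 7.8}, {"offset": [-5.1, 9.9, 1.5], "delta_rot": [0, 0, 0], "jaw": 7.8}]'

```text
time: 17.17
position: [0.3307, -0.2913, 0.1236]
tool_rot: [0.987, -0.162, 0.001, -0.001]
ft_force: [0.5, -0.0, -0.4]
grip_width: 0.0781
```

```bash
python3 - <<'E'
from go import *
rel(.331,-.2923,.025,-18.7)
snap("top","top6");snap("side","side6")
crop("side6",280,140,80,70,7,"c9");crop("top6",215,110,65,65,7,"c10")
a=cv2.imread("pics/c9.png");b=cv2.imread("pics/c10.png");b=cv2.copyMakeBorder(b,0,490-455,0,0,0);cv2.imwrite("pics/c11.png",cv2.resize(np.hstack([a,b]),None,fx=.75,fy=.75))
E
```

```text
t 17.17 pos [ 0.3307 -0.2913  0.1236] phi -18.61 q6 -0.66 F [ 0.5 -0.  -0.4] w 0.0781
offset cm [0.05 0.1  9.86] rot [-0.07 -0.07  0.09] (flip [ 1.000e-01 -1.000e-01 -1.799e+02] )
```

View pics/c11.png

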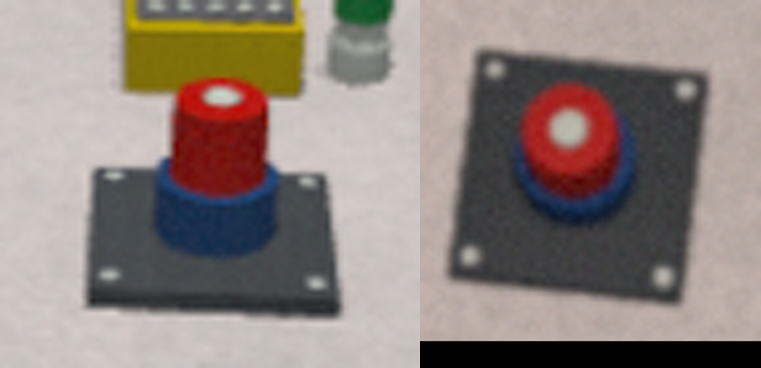

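Both views: the red cap sits level on the blue hub over the shaft (side crop px ~(220,140)). Now the bottle.

Request:
drive_tool --plan '[{"offset": [0.05, 0.1, 1], "delta_rot": [0, 0, 0], "jaw": 7.8}, {"offset": [0.05, 0.1, 2.5], "delta_rot": [0, 0, 0], "jaw": 7.8}, {"offset": [0.05, 0.1, 4.5], "delta_rot": [0, 0, 0], "jaw": 7.8}, {"offset": [0.05, 0.1, 6.5], "delta_rot": [0, 0, 0], "jaw": 7.8}, {"offset": [0.05, 0.1, 8.5], "delta_rot": [0, 0, 0], "jaw": 7.8}, {"offset": [0.05, 0.1, 9.8], "delta_rot": [0, 0, 0], "jaw": 7.8}, {"offset": [0.05, 0.1, 9.8], "delta_rot": [0, 0, 0], "jaw": 7.8}, {"offset": [0.05, 0.1, 9.8], "delta_rot": [0, 0, 0], "jaw": 4.2}]'

```text
time: 17.93
position: [0.3304, -0.2923, 0.025]
tool_rot: [0.987, -0.162, 0.0, -0.001]
ft_force: [-0.2, -0.7, -0.7]
grip_width: 0.0759
```

Request:
drive_tool --plan '[{"offset": [0, 0, 0], "delta_rot": [0, 0, 0], "jaw": 4.2}, {"offset": [0, 0, 0], "delta_rot": [0, 0, 0], "jaw": 4.2}, {"offset": [0, 0, 0], "delta_rot": [0, 0, 0], "jaw": 4.2}, {"offset": [0, 0, 0], "delta_rot": [0, 0, 0], "jaw": 4.2}, {"offset": [0, 0, 0], "delta_rot": [0, 0, 0], "jaw": 4.2}, {"offset": [0, 0, 0], "delta_rot": [0, 0, 0], "jaw": 4.2}, {"offset": [0, 0, 0], "delta_rot": [0, 0, 0], "jaw": 4.2}, {"offset": [0, 0, 0], "delta_rot": [0, 0, 0], "jaw": 4.2}]' --squeeze 15

```text
time: 18.6
position: [0.3303, -0.2933, 0.0257]
tool_rot: [0.987, -0.163, 0.001, -0.0]
ft_force: [-0.0, -0.2, 6.1]
grip_width: 0.0451
```

```bash
python3 go.py .618 -.0985 .105 -18.7
```

```text
t 18.60 pos [ 0.3303 -0.2933  0.0257] phi -18.74 q6 -0.66 F [-0.  -0.2  6.1] w 0.0451
offset cm [ 21.   -27.69  -7.87] rot [-0.05 -0.09 -0.04] (flip [-1.0e-01  1.0e-01  1.8e+02] )
```

Request:
drive_tool --plan '[{"offset": [0, 0, -1], "delta_rot": [0, 0, 0], "jaw": 4.2}, {"offset": [0, 0, -3], "delta_rot": [0, 0, 0], "jaw": 4.2}, {"offset": [0, 0, -5.5], "delta_rot": [0, 0, 0], "jaw": 4.2}, {"offset": [1.2, -1.6, -7.5], "delta_rot": [0, 0, 0], "jaw": 4.2}, {"offset": [3, -4, -8], "delta_rot": [0, 0, 0], "jaw": 4.2}, {"offset": [5, -6.6, -8], "delta_rot": [0, 0, 0], "jaw": 4.2}, {"offset": [7, -9.2, -8], "delta_rot": [0, 0, 0], "jaw": 4.2}, {"offset": [9, -11.8, -8], "delta_rot": [0, 0, 0], "jaw": 4.2}]'

```text
time: 19.27
position: [0.454, -0.2093, 0.1056]
tool_rot: [0.987, -0.163, 0.0, -0.001]
ft_force: [0.0, -1.4, -1.0]
grip_width: 0.0448
```

Request:
drive_tool --plan '[{"offset": [2, -2.6, 0], "delta_rot": [0, 0, 0], "jaw": 4.2}, {"offset": [4, -5.3, 0], "delta_rot": [0, 0, 0], "jaw": 4.2}, {"offset": [6, -7.9, 0], "delta_rot": [0, 0, 0], "jaw": 4.2}, {"offset": [8, -10.6, 0], "delta_rot": [0, 0, 0], "jaw": 4.2}, {"offset": [10, -13.2, 0], "delta_rot": [0, 0, 0], "jaw": 4.2}, {"offset": [11.5, -15.2, 0], "delta_rot": [0, 0, 0], "jaw": 4.2}, {"offset": [12, -15.9, 0], "delta_rot": [0, 0, 0], "jaw": 4.2}, {"offset": [12, -15.9, 0], "delta_rot": [0, 0, 0], "jaw": 4.2}]'

```text
time: 19.93
position: [0.619, -0.0968, 0.1052]
tool_rot: [0.987, -0.161, 0.001, -0.001]
ft_force: [-0.1, -0.6, -1.8]
grip_width: 0.0453
```

```bash
python3 - <<'E'
from go import *
rel(.618,-.0985,.0262,-18.7)
snap("side","side7");crop("side7",255,110,110,100,6,"c12")
E
```

```text
t 19.93 pos [ 0.619  -0.0968  0.1052] phi -18.58 q6 -0.01 F [-0.1 -0.6 -1.8] w 0.0453
offset cm [-0.05  0.21  7.9 ] rot [-0.1  -0.06  0.12] (flip [ 1.000e-01 -1.000e-01 -1.799e+02] )
```

View pics/c12.png

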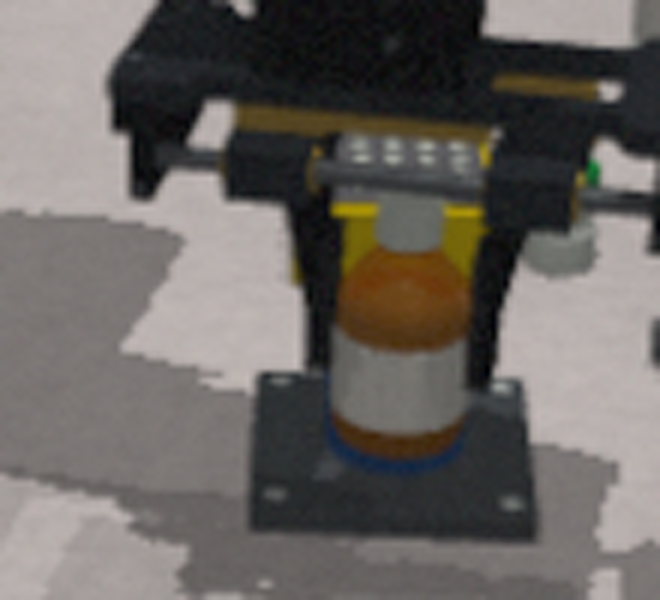

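Request:
drive_tool --plan '[{"offset": [-0.05, 0.2, 1], "delta_rot": [0, 0, 0], "jaw": 4.2}, {"offset": [-0.05, 0.2, 2.5], "delta_rot": [0, 0, 0], "jaw": 4.2}, {"offset": [-0.05, 0.2, 4], "delta_rot": [0, 0, 0], "jaw": 4.2}, {"offset": [-0.05, 0.2, 5.5], "delta_rot": [0, 0, 0], "jaw": 4.2}, {"offset": [-0.05, 0.2, 6.7], "delta_rot": [0, 0, 0], "jaw": 4.2}, {"offset": [-0.05, 0.2, 7.4], "delta_rot": [0, 0, 0], "jaw": 4.2}, {"offset": [-0.05, 0.2, 7.75], "delta_rot": [0, 0, 0], "jaw": 4.2}, {"offset": [-0.05, 0.2, 7.75], "delta_rot": [0, 0, 0], "jaw": 4.2}]'

```text
time: 20.65
position: [0.6159, -0.1003, 0.0274]
tool_rot: [0.987, -0.163, -0.001, -0.001]
ft_force: [-0.5, -0.2, -1.5]
grip_width: 0.0456
```

```bash
python3 go.py .618 -.0985 .0257 -18.7
```

```text
t 20.65 pos [ 0.6159 -0.1003  0.0274] phi -18.79 q6 -0.01 F [-0.5 -0.2 -1.5] w 0.0456
offset cm [ 0.15 -0.23  0.17] rot [-0.08  0.07 -0.09] (flip [1.000e-01 1.000e-01 1.799e+02] )
```

Request:
drive_tool --plan '[{"offset": [0.1, -0.15, 0.05], "delta_rot": [0, 0, 0], "jaw": 4.2}, {"offset": [0.1, -0.15, 0.1], "delta_rot": [0, 0, 0], "jaw": 4.2}, {"offset": [0.1, -0.15, 0.15], "delta_rot": [0, 0, 0], "jaw": 4.2}, {"offset": [0.1, -0.15, 0.17], "delta_rot": [0, 0, 0], "jaw": 4.2}, {"offset": [0.1, -0.15, 0.17], "delta_rot": [0, 0, 0], "jaw": 4.2}, {"offset": [0.1, -0.15, 0.17], "delta_rot": [0, 0, 0], "jaw": 4.2}, {"offset": [0.1, -0.15, 0.17], "delta_rot": [0, 0, 0], "jaw": 4.2}, {"offset": [0.1, -0.15, 0.17], "delta_rot": [0, 0, 0], "jaw": 4.2}]'

```text
time: 21.32
position: [0.6183, -0.0988, 0.0267]
tool_rot: [0.987, -0.163, 0.001, -0.001]
ft_force: [0.4, 0.5, -0.5]
grip_width: 0.0456
```

```bash
python3 go.py .618 -.0985 .0257 -18.7
```

```text
t 21.32 pos [ 0.6183 -0.0988  0.0267] phi -18.73 q6 -0.01 F [ 0.4  0.5 -0.5] w 0.0456
offset cm [-0.04 -0.01  0.1 ] rot [-0.09 -0.05 -0.03] (flip [-1.0e-01  1.0e-01  1.8e+02] )
```

Request:
drive_tool --plan '[{"offset": [0, 0, 0.04], "delta_rot": [0, 0, 0], "jaw": 4.2}, {"offset": [0, 0, 0.07], "delta_rot": [0, 0, 0], "jaw": 4.2}, {"offset": [0, 0, 0.07], "delta_rot": [0, 0, 0], "jaw": 4.8}, {"offset": [0, 0, 0.07], "delta_rot": [0, 0, 0], "jaw": 5.4}, {"offset": [0, 0, 0.07], "delta_rot": [0, 0, 0], "jaw": 6.2}, {"offset": [0, 0, 0.07], "delta_rot": [0, 0, 0], "jaw": 7.2}, {"offset": [0, 0, 0.07], "delta_rot": [0, 0, 0], "jaw": 8.0}, {"offset": [0, 0, 0.07], "delta_rot": [0, 0, 0], "jaw": 8.0}]'

```text
time: 21.98
position: [0.6183, -0.0988, 0.026]
tool_rot: [0.987, -0.163, 0.001, -0.001]
ft_force: [0.5, 0.4, -0.5]
grip_width: 0.0725
```

Request:
drive_tool --plan '[{"offset": [0, 0, -0.5], "delta_rot": [0, 0, 0], "jaw": 8.0}, {"offset": [0, 0, -1.5], "delta_rot": [0, 0, 0], "jaw": 8.0}, {"offset": [0, 0, -3], "delta_rot": [0, 0, 0], "jaw": 8.0}, {"offset": [0, 0, -5], "delta_rot": [0, 0, 0], "jaw": 8.0}, {"offset": [0, 0, -7.5], "delta_rot": [0, 0, 0], "jaw": 8.0}, {"offset": [0, 0, -10], "delta_rot": [0, 0, 0], "jaw": 8.0}, {"offset": [0, 0, -12.5], "delta_rot": [0, 0, 0], "jaw": 8.0}, {"offset": [0, 0, -12.5], "delta_rot": [0, 0, 0], "jaw": 8.0}]'

```text
time: 22.65
position: [0.6218, -0.1, 0.1575]
tool_rot: [0.987, -0.163, 0.006, 0.0]
ft_force: [1.3, -0.3, -0.1]
grip_width: 0.0798
```

```bash
python3 - <<'E'
from go import *
from ov import *
rel(.426,.06,.15,-30)
snap("side","side8");crop("side8",255,130,110,110,6,"c13")
g=(0,255,0);r=(0,0,255)
it=[("box",box(.044,.09,0,.03),[.4255,.0595,np.radians(-30)],g),("box",box(.01,.06,.03,.095),[.4255,.0595,np.radians(-30)],r)]
a=ov("top0","top",it,(200,205,50,50),8,"x");b=ov("side0","side",it,(210,135,50,50),8,"x");cv2.imwrite("pics/ov10.png",np.hstack([a,b]))
E
```

```text
t 22.65 pos [ 0.6218 -0.1     0.1575] phi -18.73 q6 -0.01 F [ 1.3 -0.3 -0.1] w 0.0798
offset cm [-23.69  -8.87   0.47] rot [-0.16 -0.71 11.27] (flip [   1.    -0.2 -168.7] )
```

View pics/c13.png

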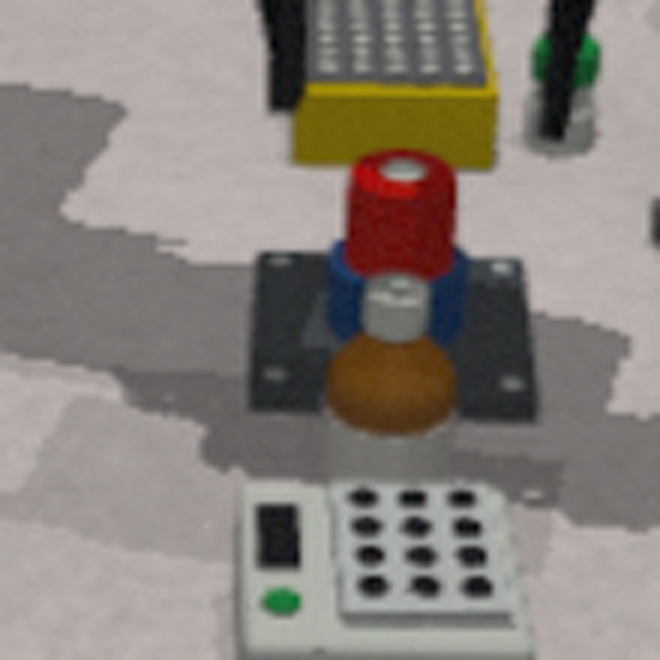

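View pics/ov10.png

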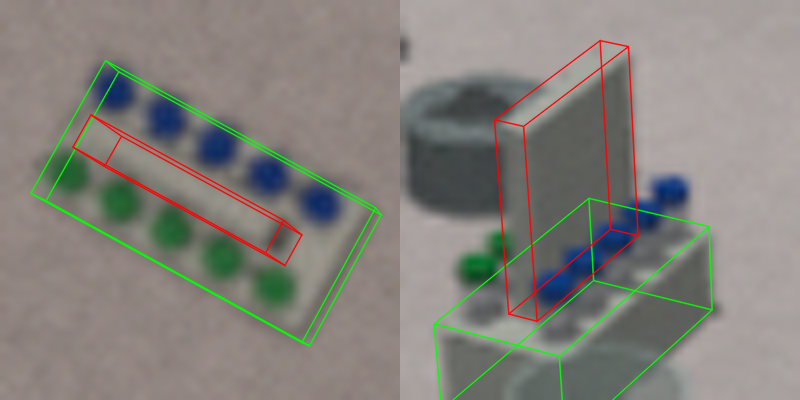

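```bash
python3 - <<'E'
from go import *
im=cv2.imread("pics/top0.png")[205:255,200:250].astype(np.float32)
big=cv2.resize(im,None,fx=4,fy=4,interpolation=cv2.INTER_CUBIC)
b,g,r=cv2.split(big)
P=[]
for nm,m in (("blue",(b-np.maximum(r,g))>15),("green",(g-np.maximum(r,b))>12)):
    n,l,s,c=cv2.connectedComponentsWithStats(m.astype(np.uint8))
    c=[c[i] for i in range(1,n) if s[i,4]>60]; c=np.array(sorted(c,key=lambda t:t[0])); print(nm,len(c))
    uv=(c+.5)/4-.5+[200,205]; W=unproj("top",uv,.047); P.append(W)
    v=W[0]-W[-1]; print(W.mean(0),"angle",np.degrees(np.arctan2(v[1],v[0]))-90)
print("mean",(P[0].mean(0)+P[1].mean(0))/2)
E
```

```text
blue 5
[0.43951689 0.05337563 0.047     ] angle -30.258863661565407
green 5
[0.41607488 0.06698265 0.047     ] angle -29.929489379701018
mean [0.42779589 0.06017914 0.047     ]
```

```bash
python3 - <<'E'
from go import *
from ov import *
x,y=128,108
im=cv2.imread("pics/top0.png")[y:y+48,x:x+60].astype(np.float32)
big=cv2.resize(im,None,fx=6,fy=6,interpolation=cv2.INTER_CUBIC); g=cv2.GaussianBlur(big.min(-1),(0,0),2)
hp=g-cv2.GaussianBlur(g,(0,0),18)
mx=(hp==cv2.dilate(hp,np.ones((15,15))))&(hp>10)
ys,xs=np.nonzero(mx); uv=(np.c_[xs,ys]+.5)/6-.5+[x,y]
W=unproj("top",uv,.045)[:,:2]
ct=np.array([.667,.217]); W=W[(abs(W-ct)<[.05,.065]).all(1)]
print(len(W))
# fit lattice in box frame
from scipy.optimize import least_squares
def res(p,sel=None):
    c,s=np.cos(p[2]),np.sin(p[2]); d=W-p[:2]; l=np.c_[c*d[:,0]+s*d[:,1],-s*d[:,0]+c*d[:,1]]
    ix=np.clip(np.round(l[:,0]/p[3]),-2,2); iy=np.clip(np.round(l[:,1]/p[4]),-3,3)
    return np.r_[l[:,0]-ix*p[3],l[:,1]-iy*p[4]]
best=min((least_squares(res,[.667+a,.217+b,-.12,.0155,.0148],loss="soft_l1",f_scale=.002) for a in np.arange(-.006,.007,.003) for b in np.arange(-.006,.007,.003)),key=lambda r:r.cost)
print(np.round(best.x,4),np.degrees(best.x[2]),best.cost)
c,s=np.cos(best.x[2]),np.sin(best.x[2]);d=W-best.x[:2]
l=np.c_[c*d[:,0]+s*d[:,1],-s*d[:,0]+c*d[:,1]]/best.x[3:]
print(np.round(l,1).tolist())
E
```

```text
49
[ 0.6691  0.2193 -0.1083  0.0158  0.0153] -6.207591665987638 0.0004635721554030636
[[2.9, 1.3], [2.9, 0.6], [2.9, 0.3], [2.9, -1.0], [2.9, -1.7], [2.8, -0.5], [2.8, -2.2], [2.9, -3.5], [2.0, 3.9], [1.9, 2.9], [1.9, 1.9], [1.9, 0.9], [1.9, -0.0], [1.9, -1.0], [1.9, -2.0], [1.9, -3.0], [1.0, 2.9], [0.9, 1.9], [0.7, 3.9], [0.9, 1.0], [0.9, -0.0], [0.9, -1.0], [0.9, -2.0], [0.9, -3.0], [0.1, 4.0], [-0.0, 2.9], [-0.0, 1.9], [0.0, 1.0], [-0.0, 0.0], [-0.4, 3.9], [-0.0, -1.0], [-0.1, -2.0], [-0.0, -2.9], [-1.0, 2.9], [-1.0, 1.9], [-0.9, 1.0], [-1.0, -0.0], [-1.0, -1.0], [-1.0, -2.0], [-1.0, -2.9], [-1.9, 2.9], [-1.9, 2.0], [-1.9, 1.0], [-1.9, 0.0], [-2.0, -1.0], [-2.0, -2.0], [-2.0, -2.9], [-2.4, -3.4], [-3.5, 3.3]]
```

```bash
python3 - <<'E'
from go import *
x,y=128,108
im=cv2.imread("pics/top0.png")[y:y+48,x:x+60].astype(np.float32)
big=cv2.resize(im,None,fx=6,fy=6,interpolation=cv2.INTER_CUBIC); g=cv2.GaussianBlur(big.min(-1),(0,0),2)
hp=g-cv2.GaussianBlur(g,(0,0),18)
mx=(hp==cv2.dilate(hp,np.ones((15,15))))&(hp>10)
ys,xs=np.nonzero(mx); uv=(np.c_[xs,ys]+.5)/6-.5+[x,y]
for z in(.04,.045):
    W=unproj("top",uv,z)[:,:2]
    p=np.array([.6691,.2193,-.1083,.0158,.0153])
    for _ in range(4):
        c,s=np.cos(p[2]),np.sin(p[2]);d=W-p[:2];l=np.c_[c*d[:,0]+s*d[:,1],-s*d[:,0]+c*d[:,1]]/p[3:]
        k=np.round(l);ok=(abs(l-k)<.2).all(1)&(abs(k[:,0])<=2)&(abs(k[:,1])<=3)
        A=np.c_[np.ones(ok.sum()),k[ok]];C=np.linalg.lstsq(A,W[ok],rcond=None)[0]
        yx=np.degrees(np.arctan2(C[1,1],C[1,0]));yy=np.degrees(np.arctan2(-C[2,0],C[2,1]))
        p[:2]=C[0];p[2]=np.radians((yx+yy)/2)
    print(z,ok.sum(),np.round(C[0],4),yx,yy)
    t=p[2];print("rack target",C[0]+.087*np.array([-np.cos(t),-np.sin(t)]))
E
```

```text
0.04 35 [0.6703 0.2205] -6.513429846533339 -6.593736125397037
rack target [0.58384704 0.23040259]
0.045 35 [0.6687 0.2191] -6.513429846533354 -6.593736125397067
rack target [0.58223415 0.22906476]
```

Request:
drive_tool --plan '[{"offset": [-3.2, -1.2, 0], "delta_rot": [0, 0, 1.5], "jaw": 5}, {"offset": [-6.6, -2.5, 0], "delta_rot": [0, 0, 3], "jaw": 5}, {"offset": [-10, -3.8, 0], "delta_rot": [0, 0, 5], "jaw": 5}, {"offset": [-13.4, -5, 0], "delta_rot": [0, 0, 7], "jaw": 5}, {"offset": [-16.8, -6.3, 0], "delta_rot": [0, 0, 9], "jaw": 5}, {"offset": [-20, -7.5, 0], "delta_rot": [0, 0, 11], "jaw": 5}, {"offset": [-22.6, -8.5, 0], "delta_rot": [0, 0, 11.4], "jaw": 5}, {"offset": [-23.6, -8.9, 0.5], "delta_rot": [0, 0, 11.4], "jaw": 5}]'

```text
time: 23.37
position: [0.4181, 0.0633, 0.1456]
tool_rot: [0.966, -0.259, -0.002, -0.001]
ft_force: [-0.3, 0.4, 0.0]
grip_width: 0.0503
```

Request:
drive_tool --plan '[{"offset": [0, 0, 1], "delta_rot": [0, 0, 0], "jaw": 5}, {"offset": [0, 0, 2], "delta_rot": [0, 0, 0], "jaw": 5}, {"offset": [0, 0, 3], "delta_rot": [0, 0, 0], "jaw": 5}, {"offset": [0, 0, 3.5], "delta_rot": [0, 0, 0], "jaw": 5}, {"offset": [0, 0, 3.5], "delta_rot": [0, 0, 0], "jaw": 5}, {"offset": [0, 0, 3.5], "delta_rot": [0, 0, 0], "jaw": 5}, {"offset": [0, 0, 3.5], "delta_rot": [0, 0, 0], "jaw": 5}, {"offset": [0, 0, 3.5], "delta_rot": [0, 0, 0], "jaw": 5}]'

```text
time: 24.03
position: [0.4238, 0.061, 0.1112]
tool_rot: [0.966, -0.26, 0.001, -0.001]
ft_force: [-0.0, -0.0, -0.6]
grip_width: 0.0495
```

```bash
python3 - <<'E'
from go import *
rel(.427,.060,.061,-30.1)
snap("side","side9");crop("side9",190,90,110,100,6,"c14")
E
```

```text
t 24.03 pos [0.4238 0.061  0.1112] phi -30.15 q6 0.40 F [-0.  -0.  -0.6] w 0.0495
offset cm [ 0.33 -0.06  5.02] rot [-0.11 -0.07 -0.05] (flip [-1.0e-01  2.0e-01  1.8e+02] )
```

View pics/c14.png

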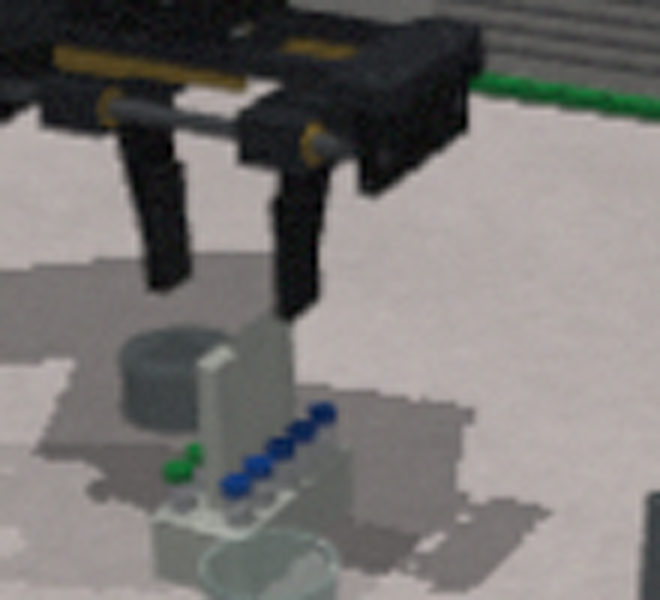

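Request:
drive_tool --plan '[{"offset": [0.3, -0.05, 0], "delta_rot": [0, 0, 0], "jaw": 5}, {"offset": [0.3, -0.05, 1], "delta_rot": [0, 0, 0], "jaw": 5}, {"offset": [0.3, -0.05, 2.2], "delta_rot": [0, 0, 0], "jaw": 5}, {"offset": [0.3, -0.05, 3.4], "delta_rot": [0, 0, 0], "jaw": 5}, {"offset": [0.3, -0.05, 4.4], "delta_rot": [0, 0, 0], "jaw": 5}, {"offset": [0.3, -0.05, 5], "delta_rot": [0, 0, 0], "jaw": 5}, {"offset": [0.3, -0.05, 5], "delta_rot": [0, 0, 0], "jaw": 5}, {"offset": [0.3, -0.05, 5], "delta_rot": [0, 0, 0], "jaw": 5}]'

```text
time: 24.75
position: [0.4263, 0.0602, 0.0609]
tool_rot: [0.966, -0.26, 0.0, -0.001]
ft_force: [0.4, -0.2, 0.2]
grip_width: 0.0498
```

Request:
drive_tool --plan '[{"offset": [0, 0, 0], "delta_rot": [0, 0, 0], "jaw": 0.6}, {"offset": [0, 0, 0], "delta_rot": [0, 0, 0], "jaw": 0.6}, {"offset": [0, 0, 0], "delta_rot": [0, 0, 0], "jaw": 0.6}, {"offset": [0, 0, 0], "delta_rot": [0, 0, 0], "jaw": 0.6}, {"offset": [0, 0, 0], "delta_rot": [0, 0, 0], "jaw": 0.6}, {"offset": [0, 0, 0], "delta_rot": [0, 0, 0], "jaw": 0.6}, {"offset": [0, 0, 0], "delta_rot": [0, 0, 0], "jaw": 0.6}, {"offset": [0, 0, 0], "delta_rot": [0, 0, 0], "jaw": 0.6}]' --squeeze 25

```text
time: 25.42
position: [0.4264, 0.0602, 0.0609]
tool_rot: [0.966, -0.26, 0.001, -0.001]
ft_force: [-0.2, -0.4, -1.9]
grip_width: 0.0099
```

```bash
python3 go.py .582 .2288 .12 -6.6; python3 go.py .427 .060 .061 -30.1
```

```text
t 25.42 pos [0.4264 0.0602 0.0609] phi -30.14 q6 0.40 F [-0.2 -0.4 -1.9] w 0.0099
offset cm [  5.   -22.41  -5.87] rot [ -0.09  -0.07 -23.54] (flip [-1.000e-01  1.000e-01  1.565e+02] )
t 25.42 pos [0.4264 0.0602 0.0609] phi -30.14 q6 0.40 F [-0.2 -0.4 -1.9] w 0.0099
offset cm [ 0.06 -0.02 -0.01] rot [-0.1  -0.05 -0.04] (flip [-1.0e-01  2.0e-01  1.8e+02] )
```

Request:
drive_tool --plan '[{"offset": [0, 0, -1], "delta_rot": [0, 0, 0], "jaw": 0.6}, {"offset": [0, 0, -3], "delta_rot": [0, 0, 0], "jaw": 0.6}, {"offset": [0.3, -1.2, -5], "delta_rot": [0, 0, -2], "jaw": 0.6}, {"offset": [0.8, -3.7, -5.9], "delta_rot": [0, 0, -5], "jaw": 0.6}, {"offset": [1.4, -6.3, -5.9], "delta_rot": [0, 0, -8], "jaw": 0.6}, {"offset": [2, -9, -5.9], "delta_rot": [0, 0, -11], "jaw": 0.6}, {"offset": [2.6, -11.6, -5.9], "delta_rot": [0, 0, -14], "jaw": 0.6}, {"offset": [3.2, -14.2, -5.9], "delta_rot": [0, 0, -17], "jaw": 0.6}]'

```text
time: 26.08
position: [0.5252, 0.1679, 0.1199]
tool_rot: [0.994, -0.113, -0.0, -0.001]
ft_force: [0.4, -0.3, -0.5]
grip_width: 0.0098
```

```bash
python3 go.py .582 .2288 .12 -6.6
```

```text
t 26.08 pos [0.5252 0.1679 0.1199] phi -12.98 q6 0.33 F [ 0.4 -0.3 -0.5] w 0.0098
offset cm [ 4.17 -7.21 -0.01] rot [-0.06  0.01 -6.38] (flip [0.000e+00 1.000e-01 1.736e+02] )
```

Request:
drive_tool --plan '[{"offset": [1.2, -2, 0], "delta_rot": [0, 0, -2], "jaw": 0.6}, {"offset": [2.4, -4.1, 0], "delta_rot": [0, 0, -4], "jaw": 0.6}, {"offset": [3.4, -5.9, 0], "delta_rot": [0, 0, -6], "jaw": 0.6}, {"offset": [4.1, -7, 0], "delta_rot": [0, 0, -6.4], "jaw": 0.6}, {"offset": [4.1, -7.1, 0], "delta_rot": [0, 0, -6.4], "jaw": 0.6}, {"offset": [4.1, -7.1, 0], "delta_rot": [0, 0, -6.4], "jaw": 0.6}, {"offset": [4.1, -7.1, 0], "delta_rot": [0, 0, -6.4], "jaw": 0.6}, {"offset": [4.1, -7.1, 0], "delta_rot": [0, 0, -6.4], "jaw": 0.6}]'

```text
time: 26.75
position: [0.5797, 0.2258, 0.1198]
tool_rot: [0.998, -0.059, -0.001, -0.0]
ft_force: [0.0, 1.1, -1.8]
grip_width: 0.0097
```

```bash
python3 - <<'E'
from go import *
rel(.582,.2288,.061,-6.6)
snap("side","side10");crop("side10",240,70,110,100,6,"c15")
E
```

```text
t 26.75 pos [0.5797 0.2258 0.1198] phi -6.77 q6 0.31 F [ 0.   1.1 -1.8] w 0.0097
offset cm [ 0.2  -0.32  5.88] rot [-0.02  0.08 -0.17] (flip [1.000e-01 0.000e+00 1.798e+02] )
```

View pics/c15.png

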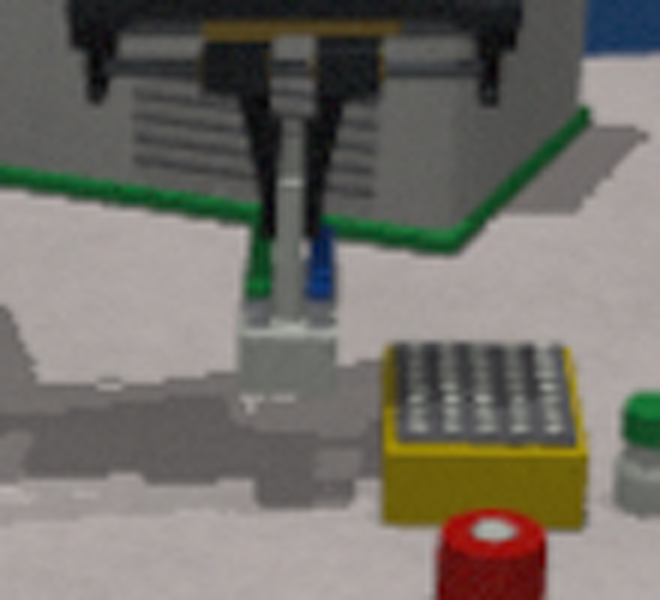

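Request:
drive_tool --plan '[{"offset": [0.18, -0.28, 0.5], "delta_rot": [0, 0, -0.1], "jaw": 0.6}, {"offset": [0.18, -0.28, 1.6], "delta_rot": [0, 0, -0.1], "jaw": 0.6}, {"offset": [0.18, -0.28, 2.8], "delta_rot": [0, 0, -0.1], "jaw": 0.6}, {"offset": [0.18, -0.28, 4], "delta_rot": [0, 0, -0.1], "jaw": 0.6}, {"offset": [0.18, -0.28, 5], "delta_rot": [0, 0, -0.1], "jaw": 0.6}, {"offset": [0.18, -0.28, 5.5], "delta_rot": [0, 0, -0.1], "jaw": 0.6}, {"offset": [0.18, -0.28, 5.7], "delta_rot": [0, 0, -0.1], "jaw": 0.6}, {"offset": [0.18, -0.28, 5.7], "delta_rot": [0, 0, -0.1], "jaw": 0.6}]'

```text
time: 27.47
position: [0.5828, 0.2292, 0.0622]
tool_rot: [0.998, -0.058, -0.0, -0.0]
ft_force: [-0.2, -0.8, -1.5]
grip_width: 0.0097
```

```bash
python3 go.py .582 .2288 .061 -6.6
```

```text
t 27.47 pos [0.5828 0.2292 0.0622] phi -6.64 q6 0.31 F [-0.2 -0.8 -1.5] w 0.0097
offset cm [-0.08  0.05  0.12] rot [-0.05  0.03 -0.04] (flip [1.0e-01 1.0e-01 1.8e+02] )
```

Request:
drive_tool --plan '[{"offset": [-0.06, 0.03, 0.04], "delta_rot": [0, 0, 0], "jaw": 0.6}, {"offset": [-0.06, 0.03, 0.08], "delta_rot": [0, 0, 0], "jaw": 0.6}, {"offset": [-0.06, 0.03, 0.12], "delta_rot": [0, 0, 0], "jaw": 0.6}, {"offset": [-0.06, 0.03, 0.13], "delta_rot": [0, 0, 0], "jaw": 0.6}, {"offset": [-0.06, 0.03, 0.13], "delta_rot": [0, 0, 0], "jaw": 0.6}, {"offset": [-0.06, 0.03, 0.13], "delta_rot": [0, 0, 0], "jaw": 0.6}, {"offset": [-0.06, 0.03, 0.13], "delta_rot": [0, 0, 0], "jaw": 0.6}, {"offset": [-0.06, 0.03, 0.13], "delta_rot": [0, 0, 0], "jaw": 0.6}]'

```text
time: 28.13
position: [0.5827, 0.2291, 0.0621]
tool_rot: [0.998, -0.058, 0.001, -0.001]
ft_force: [1.2, -0.2, -1.6]
grip_width: 0.0097
```

Request:
drive_tool --plan '[{"offset": [0, 0, 0], "delta_rot": [0, 0, 0], "jaw": 1.5}, {"offset": [0, 0, 0], "delta_rot": [0, 0, 0], "jaw": 2.5}, {"offset": [0, 0, 0], "delta_rot": [0, 0, 0], "jaw": 3.5}, {"offset": [0, 0, 0], "delta_rot": [0, 0, 0], "jaw": 4.5}, {"offset": [0, 0, 0], "delta_rot": [0, 0, 0], "jaw": 4.5}, {"offset": [0, 0, -1], "delta_rot": [0, 0, 0], "jaw": 4.5}, {"offset": [0, 0, -3], "delta_rot": [0, 0, 0], "jaw": 4.5}, {"offset": [0, 0, -5.5], "delta_rot": [0, 0, 0], "jaw": 4.5}]'

```text
time: 28.8
position: [0.5813, 0.2287, 0.1165]
tool_rot: [0.998, -0.058, -0.001, -0.0]
ft_force: [0.3, 0.5, -0.2]
grip_width: 0.0436
```

```bash
python3 go.py .30 .45 .22 -6.6
```

```text
t 28.80 pos [0.5813 0.2287 0.1165] phi -6.64 q6 0.31 F [ 0.3  0.5 -0.2] w 0.0436
offset cm [-30.53 -18.73 -10.27] rot [-0.    0.16 -0.04] (flip [  0.3   0.  180. ] )
```

Request:
drive_tool --plan '[{"offset": [0, 0, -3], "delta_rot": [0, 0, 0], "jaw": 4.5}, {"offset": [-2, -1, -6], "delta_rot": [0, 0, 0], "jaw": 4.5}, {"offset": [-5, -3, -9], "delta_rot": [0, 0, 0], "jaw": 4.5}, {"offset": [-8, -5, -10], "delta_rot": [0, 0, 0], "jaw": 4.5}, {"offset": [-11, -7, -10], "delta_rot": [0, 0, 0], "jaw": 4.5}, {"offset": [-14, -9, -10], "delta_rot": [0, 0, 0], "jaw": 4.5}, {"offset": [-17, -11, -10], "delta_rot": [0, 0, 0], "jaw": 4.5}, {"offset": [-20, -13, -10], "delta_rot": [0, 0, 0], "jaw": 4.5}]'

```text
time: 29.47
position: [0.3975, 0.3821, 0.2181]
tool_rot: [0.998, -0.058, 0.001, -0.001]
ft_force: [0.9, 0.3, 0.3]
grip_width: 0.0449
```

Request:
drive_tool --plan '[{"offset": [-3, -2, 0], "delta_rot": [0, 0, 0], "jaw": 4.5}, {"offset": [-6, -4, 0], "delta_rot": [0, 0, 0], "jaw": 4.5}, {"offset": [-9, -5.5, 0], "delta_rot": [0, 0, 0], "jaw": 4.5}, {"offset": [-10.5, -7, 0], "delta_rot": [0, 0, 0], "jaw": 4.5}, {"offset": [-10.5, -9, 0], "delta_rot": [0, 0, 0], "jaw": 4.5}, {"offset": [-10.5, -10, 0], "delta_rot": [0, 0, 0], "jaw": 4.5}, {"offset": [-10.5, -10, 0], "delta_rot": [0, 0, 0], "jaw": 4.5}, {"offset": [-10.5, -10, 0], "delta_rot": [0, 0, 0], "jaw": 4.5}]'

```text
time: 30.13
position: [0.3065, 0.4924, 0.2171]
tool_rot: [0.998, -0.058, 0.001, -0.0]
ft_force: [0.1, -0.6, -0.6]
grip_width: 0.0453
```

```bash
python3 - <<'E'
from go import *
print(get_obs()["position"],get_obs()["time"])
for n in("top","side"):
    snap(n,n+"11"); im=cv2.imread(f"pics/{n}11.png"); cv2.imwrite(f"pics/{n}11b.png",cv2.resize(im,(800,600),interpolation=cv2.INTER_CUBIC))
crop("top11",120,95,245,115,3.2,"c16")
E
```

```text
[0.3065112  0.49241261 0.21714303] 30.1333
```

View pics/top11b.png

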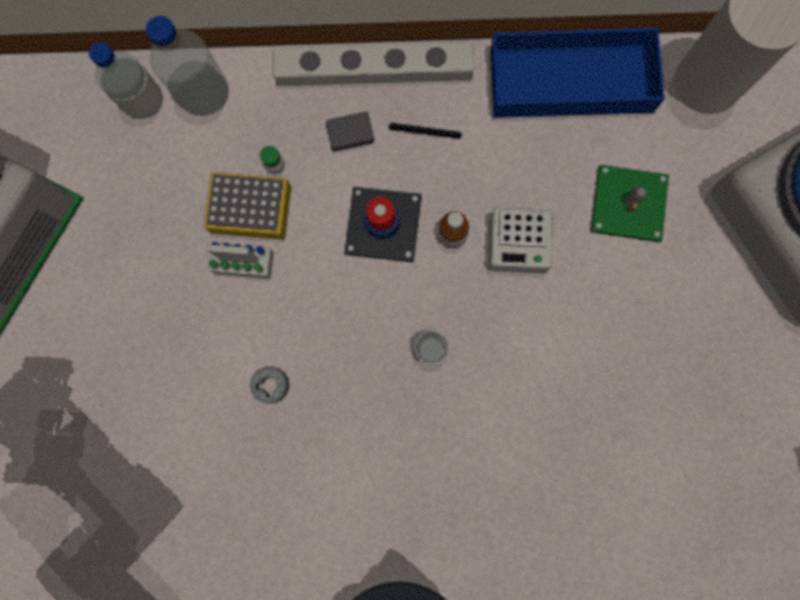

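View pics/side11b.png

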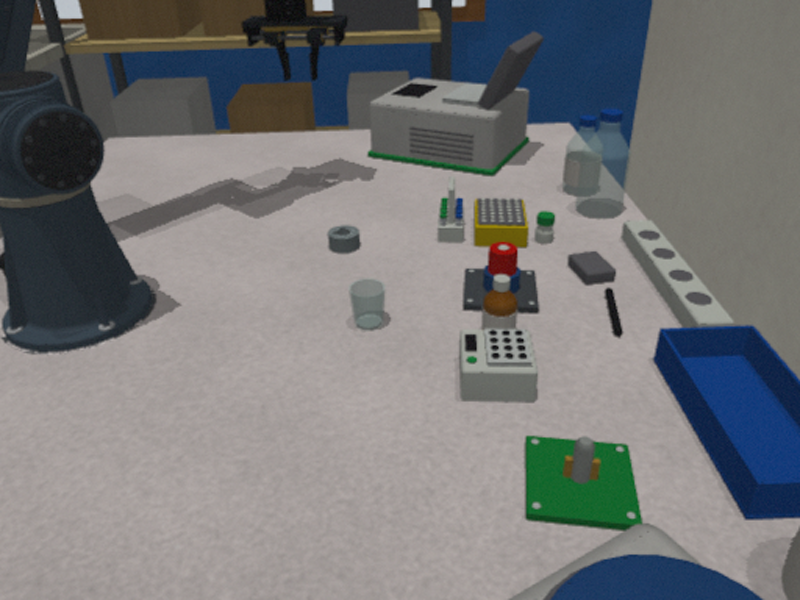

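View pics/c16.png

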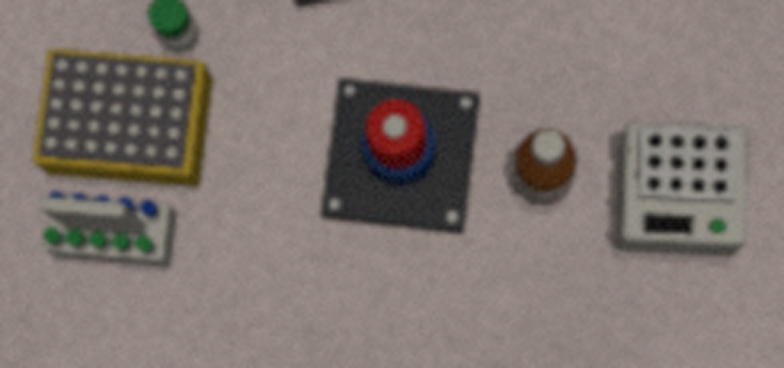

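```bash
python3 - <<'E'
from ov import *
g=(0,255,0);r=(0,0,255);t=np.radians(-6.6)
it=[("box",box(.044,.09,0,.03),[.582,.2288,t],g),("box",box(.01,.06,.03,.095),[.582,.2288,t],r),("box",box(.09,.12,0,.04),[.6685,.219,t],(255,255,0)),
("c",circ(.023,0),[.618,-.0987,0],g),("c",circ(.023,.05),[.618,-.0987,0],g),("c",circ(.0085,.09),[.618,-.0987,0],r),
("box",box(.09,.09,0,.045),[.599,-.198,np.radians(-5)],g),("box",box(.11,.11,0,.012),[.6378,.0103,np.radians(-8.2)],g),("c",circ(.021,.078),[.638,.0103,0],g),("c",circ(.027,.012),[.638,.0103,0],r)]
a=ov("top11","top",it,(125,105,70,75),7,"x");b=ov("top11","top",it,(215,110,145,75),5,"ov12")
c=ov("side11","side",it,(270,105,80,60),7,"x")
cv2.imwrite("pics/ov11.png",np.hstack([a[:420],c[:420,:300]]));cv2.imwrite("pics/ov13.png",ov("side11","side",it,(285,145,70,115),5,"x"))
E
```

```text
(no output)
```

View pics/ov11.png

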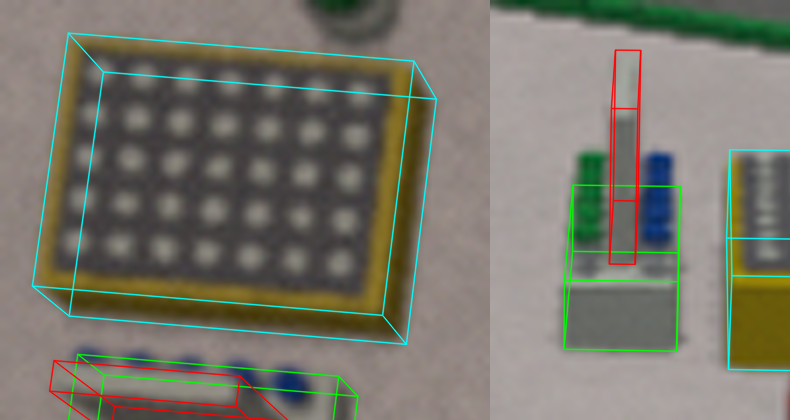

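View pics/ov12.png

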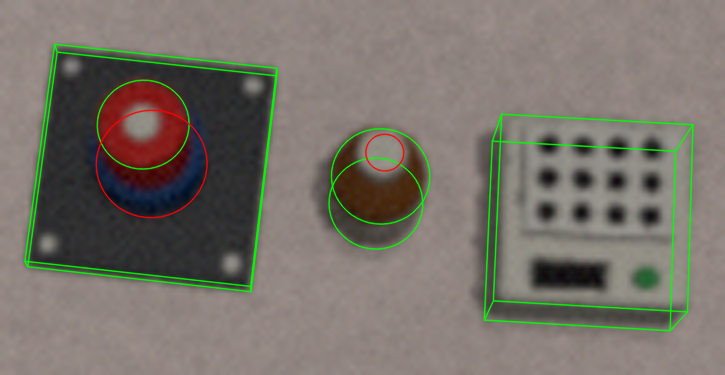

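View pics/ov13.png

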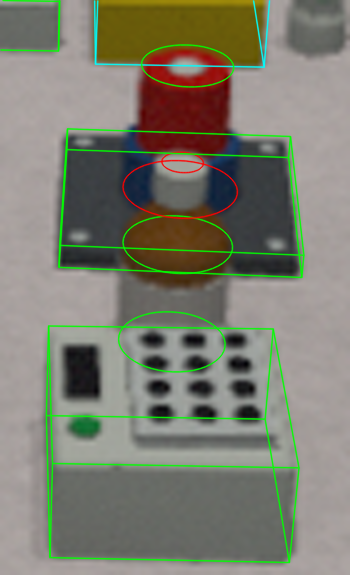

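Final views: the cap and hub stack is level on the stand. In the side view its top ellipse matches the model at z = 78 mm. The bottle's white cap at about (291,140) px lies on the projected target. The rack outline matches its target in front of the tip box. The beaker (276,222) and grey hub (172,246) are at their starting pixels.

```bash
python3 - <<'E'
from rig import *
print(hand_in(), get_obs()["time"])
E
```

```text
the job is handed in; nothing more can be done
the job is handed in; nothing more can be done
```

I finished all the steps in the order asked and handed the job in at about 30 s of the 96 s allowed.

- **Hub:** I picked the blue hub, the one with opposite keyways, and lowered it over the keys of the dark stand. It met almost no force on the way down and came to rest on the plate. I left the green stand alone.
- **Cap:** The red cap sits level on the hub over the shaft end. In the last pictures its top matches the expected height of 78 mm.
- **Bottle:** The amber bottle stands upright at about (0.618, -0.099). I worked out the middle of the gap, on the line between stand and bath, as (0.618, -0.0985).
- **Rack:** The tube rack is at about (0.583, 0.229), turned -6.6° to match the tip box. It is centred on the box, with roughly 19–20 mm clear (about 18 mm by the side view alone).
- **Left alone:** The beaker and the grey hub appear at the same pixels as at the start.

**Disagreements in the checks**
- The side camera read about 1.8 mm low in x and y compared with the arm. I trusted the arm and the top camera.
- The arm's own position readings varied by 1 to 2 mm between steps.
- The dry bath's pose is good to only about 2 mm. Its centre is up to 7 mm in x off the stand's own y axis, so I placed the bottle on the line between the two centres.
- The rack's last height reading before release was about 1 mm higher than expected. The final pictures show it standing flat.

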